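# Pack the supplies carton and send it along for collection

### The job

Slide the empty carton's end stop fully back, then pack every supply box on the desk, standing upright, into the open carton: the two slim boxes side by side, lengthwise along the carton and against its fixed end wall, then the wider boxes in one row, each straight across the carton. Push the sliding end stop snug so that no gaps are left in the row, then slide the packed carton along the desk, without lifting it, until it stands squarely inside the taped outline. Leave the mug and the stapler where they are.

Things in the scene. Friction and masses are not known exactly. Their poses are not given: they have to be found in the camera images.
- carton: Open cardboard carton, loose on the desk, outside 82 (its x) x 286 (its y) x 26 mm high; walls 6 mm, floor 4 mm thick. Inside it is 70 mm across (x). Origin: centre of its underside. Its y axis runs along the row of boxes; the fixed end wall has its inner face at y = -137 mm, the other end (+y) holds the sliding stop; outer end faces at y = +/-143 mm. 0.8 kg empty.
- stop (a joint): Travel of the carton's sliding end stop: an upright plywood plate 64 mm wide, 8 mm thick, its top 65 mm above the desk (39 mm over the rim). It slides freely along the carton's y with about 1.2 N of friction and stays where it is left. 0 = fully back (room 260 mm between fixed wall and stop), growing in m as it closes towards the fixed wall, to 0.15; it starts part-way closed, between 0.05 and 0.11, and must be slid back to about 0 before packing.
- stop_face (a point): Centre of the stop's face towards the boxes, 40 mm above the desk; its axes are those of the carton; the stop's back face is 8 mm farther on in +y.
- mark: Grey tape outline on the desk (flat, nothing to bump into) that marks the collection place; inside it measures 120 (x) x 325 (y) mm. Origin: its centre on the desk; its axes lie as the carton's should.
- box34_mid (a point): Centre (half-way up) of a plain cardboard supply box, 60 mm wide (its x) x 34 mm thick (its y) x 60 mm tall, standing upright; either end may be down; about 90 g; axes those of the box. May be absent.
- box34_a (a point): Centre of that box's 60 mm wide -y face.
- box34_b (a point): Centre of that box's 60 mm wide +y face.
- box40_mid (a point): Centre (half-way up) of a plain cardboard supply box, 60 mm wide (its x) x 40 mm thick (its y) x 64 mm tall, standing upright; either end may be down; about 100 g; axes those of the box. May be absent.
- box40_a (a point): Centre of that box's 60 mm wide -y face.
- box40_b (a point): Centre of that box's 60 mm wide +y face.
- box48_mid (a point): Centre (half-way up) of a plain cardboard supply box, 60 mm wide (its x) x 48 mm thick (its y) x 58 mm tall, standing upright; either end may be down; about 110 g; axes those of the box. May be absent.
- box48_a (a point): Centre of that box's 60 mm wide -y face.
- box48_b (a point): Centre of that box's 60 mm wide +y face.
- box56_mid (a point): Centre (half-way up) of a plain cardboard supply box, 60 mm wide (its x) x 56 mm thick (its y) x 62 mm tall, standing upright; either end may be down; about 130 g; axes those of the box. May be absent.
- box56_a (a point): Centre of that box's 60 mm wide -y face.
- box56_b (a point): Centre of that box's 60 mm wide +y face.
- slim1_mid (a point): Centre (half-way up) of one of two equal slim cardboard boxes, 54 mm long (its x) x 28 mm thick (its y) x 58 mm tall, standing upright; either end may be down; about 70 g; axes those of the box.
- slim2_mid (a point): Centre (half-way up) of one of two equal slim cardboard boxes, 54 mm long (its x) x 28 mm thick (its y) x 58 mm tall, standing upright; either end may be down; about 70 g; axes those of the box.
- mug: White mug, 72 mm across, 80 mm high, handle at its +y; a bystander to leave alone. Origin: centre of its underside.
- stapler: Black stapler, 125 (x) x 34 x 47 mm, a bystander to leave alone. Origin: centre of its underside.
Things that resemble listed ones, but are neither listed nor needed, are in the scene too. What is shaped like the part that bears box40_mid but purple or yellow is not meant.

How it is judged:
By the outcome, as a careful person would: the job done as asked, in the order asked, and still so for the second after the job is handed in, with the robot touching nothing.
Of box34, box40, box48, box56 only 2 to 4 are there at a start; the rules pass over those that are not, and their reading is None.
At some moment in a run one of box48, box56 may be knocked a few centimetres aside while the robot is not near it.
It also fails if it takes over 200 s, if anything falls off the work surface, if the arm or the gripper's body presses on something with over 40 N, if the wrist force passes 120 N, or if a joint passes its speed limit or range.

### The arm

A 7-joint arm with a two-finger parallel gripper is mounted at the origin on the work surface. World frame = base frame: x ahead of the robot, y to its left, z up, the work surface at z = 0. Lengths are in m, angles in rad, forces in N, time in s.
With the tool pointing down it reaches from about 0.35 to 0.9 m from the base axis. Payload 8.1 kg.
Tool frame: the origin (TCP) lies on the centre line of the jaws, within the pads' length; the fingertips stand 14 mm ahead of it and the grasp point (between the pads) lies 5 mm behind it; z points along the fingers, y is the line along which they close (so a half turn about z gives the same grasp; the last joint's range is limited). The gripper opens to 92 mm and grips with 3 to 60 N. Pads are 19 mm wide; open, the fingers measure 130 mm over their backs; the gripper's body (75 mm by 190 mm) begins 47 mm behind the grasp point.
Start: joints at [-1.213, 0.434, 0.025, 1.573, -0.012, 1.134, -0.075], TCP at [0.278, 0.56, 0.241] pointing down, gripper open.
Joint ranges: [-2.62, 2.62], [-0.44, 2.09], [-1.27, 1.32], [0.08, 2.57], [-1.32, 4.46], [0.12, 2], [-2.74, 2.74]. Speed limits (rad/s): [2.22, 2.22, 3.01, 3.01, 3.14, 3.14, 3.14].

### API

Orientations are given as a unit quaternion [w, x, y, z].
In Python, from bench import r gives the robot as it stands.
- The arm moves only by the tool arm_command, never from a script. Its argument "steps" is a list of rows, each an object with "offset": the shift along the tool's x, y, z in mm, a list of three; "roll": the turn about the tool's z in rad; "claw": the opening, from -1 (shut) to 1 (fully open). A call has 1 to 10 rows; each row shifts and turns the commanded pose from where the row before left it, along the tool's axes as they then stand; what a row does not reach is not made up. A row lasts 1/12 s, in which the tool goes at most 41.7 mm and 7.16 degrees, less where a joint would pass 70% of its speed; a pose out of reach is approached as far as the arm can. A call is refused whole if a number of a shift passes 41.7 or a number of a turn 0.125, either way. A call with a gripper value outside its range is refused whole. The fingers move at their own pace and stop on an object; "force" is the grip in N (left out, the last holds). Time passes only in rows, so rows that do not move let the fingers close. It gives the time, the measured TCP pose, the force, the opening and the grip force at its end, in the units of the state.
- r.read_state(): the state, without advancing time (a new reading comes with each control period).
- r.capture(name): name is "scene" or "top" or "wrist"; returns a dict with "frame" (480x640x3 uint8, red, green, blue), "range_z" (480x640 float32, m along the optical axis (not along the pixel's ray), 0 where there is no reading), "camera_matrix" (3x3 intrinsics, pixels), "R" (3x3) and "t" (3): a world point X has camera coordinates R X + t; the wrist camera has in their place "mount" (4x4, takes a point from camera to tool coordinates, whose origin is the TCP and whose axes are the flange's). Camera axes: x right, y down, z forward; pixel columns grow to the right and rows downward; lengths in m; the calibration is good to about 2 mm. A picture is of the moment at which its call begins: read the wrist's pose just before it.
- r.finish_job(): hands the job in; it is judged then, once.
Trained networks look in the newest picture that a camera, given by its name, has taken for a name from the list of things; names that differ only in an ending like _2 or _b are one class to them, and where a whole thing is asked for, a point or a joint stands for the part that bears it (a point fixed in the world has none). Each returns a list of dicts, best first, with "confidence" (0 to 1); they miss things now and then, are a little off and sometimes report something else, mostly with a low value. They report only what shows in the picture. A call takes as long as a camera call. They do not tell look-alikes from the thing itself.
- r.spot_in(camera, label): "box" ([left, top, right, bottom] in pixels, round what is visible of it).
- r.silhouettes(camera, label): "mask" (480x640 bool, what is visible of it) and "box" ([left, top, right, bottom] in pixels, round what is visible of it).
The state is a dict: "t": time; "joints": joint angles; "joint_velocities": joint speeds; "joint_torque": joint torques, N m; "tool_pos": TCP position; "tcp_rot": TCP orientation; "contact_force": force on the tool from outside, world axes, zero at the start; "ft_torque": the same for the moment, N m; "finger_gap": finger opening in m; "finger_force": force on a finger pad.
Only numpy, scipy, OpenCV 4.12 (cv2) and the standard library are available. Lean on these libraries where they do the work, as an engineer would, in place of code of your own. Each camera call takes 0.05 s, during which the arm holds its last target. There are 200 camera calls.

## Working session

There is one attempt and no reset: what is moved stays moved. The work goes in short steps, Python scripts to look and compute and a tool call to move; the robot and the scene stay as the last step left them, time stands still between calls to the robot, and variables do not carry over. Pictures are saved under pics/ and viewed, at most 14 in all, crops included, and the job is handed in when it is done.

Besides the shell and the picture viewer there is one more tool, called after "Emit:" as a command line: name --argument value ..., lists and objects as JSON in quotes. arm_command: Moves the arm, as the interface text tells. Its arguments: {"type":"object","properties":{"steps":{"type":"array"},"force":{"type":"number"}},"required":["steps"]}

```bash
ls; mkdir -p pics; python3 - <<'E'
from bench import r
import cv2
s=r.read_state(); print({k:s[k] for k in('t','tool_pos','tcp_rot','finger_gap','contact_force')})
for n in('scene','top'):
    c=r.capture(n); cv2.imwrite(f'pics/{n}0.png',c['frame'][:,:,::-1]); print(n,c['camera_matrix'].round(1).tolist(),c['R'].round(3).tolist(),c['t'].round(3).tolist())
    for l in('carton','stop','mark','box34_mid','box40_mid','box48_mid','box56_mid','slim1_mid','mug','stapler'):
        print(l,[(round(d['confidence'],2),[int(v) for v in d['box']]) for d in r.spot_in(n,l)][:5])
E
```

```text
pics
{'t': 0.0, 'tool_pos': array([0.27776878, 0.55934613, 0.23995741]), 'tcp_rot': array([-9.74715433e-05,  2.28407442e-01,  9.73565329e-01, -7.61920988e-04]), 'finger_gap': 0.0915931064577721, 'contact_force': array([-1.34429898,  0.53987424,  0.11382363])}
scene [[460.0, 0.0, 316.7], [0.0, 460.0, 248.1], [0.0, 0.0, 1.0]] [[0.793, 0.61, -0.012], [0.453, -0.602, -0.657], [-0.408, 0.515, -0.753]] [-0.424, -0.206, 1.415]
carton [(0.95, [331, 207, 413, 290]), (0.75, [179, 355, 214, 402])]
stop [(0.85, [370, 223, 390, 245])]
mark [(0.89, [259, 243, 388, 366]), (0.54, [180, 358, 217, 400]), (0.5, [303, 190, 343, 218])]
box34_mid [(0.64, [222, 263, 253, 292]), (0.32, [285, 212, 314, 245])]
box40_mid [(0.82, [213, 335, 251, 369]), (0.75, [181, 358, 219, 403]), (0.56, [228, 391, 265, 422]), (0.52, [286, 209, 315, 243])]
box48_mid [(0.84, [339, 165, 365, 190]), (0.68, [255, 224, 284, 269])]
box56_mid [(0.64, [283, 210, 309, 244]), (0.3, [190, 299, 221, 328])]
slim1_mid [(0.57, [192, 299, 220, 325]), (0.4, [222, 265, 252, 295])]
mug [(0.75, [257, 223, 285, 267]), (0.16, [338, 167, 360, 194])]
stapler [(0.79, [303, 190, 342, 217])]
top [[560.6, 0.0, 314.3], [0.0, 560.6, 231.8], [0.0, 0.0, 1.0]] [[0.017, -1.0, -0.002], [-0.983, -0.017, -0.181], [0.181, 0.005, -0.983]] [-0.004, 0.557, 1.321]
carton [(0.67, [215, 188, 328, 224])]
stop [(0.65, [252, 190, 259, 221])]
mark [(0.58, [275, 180, 415, 240]), (0.46, [180, 269, 208, 294])]
box34_mid [(0.95, [379, 272, 398, 300])]
box40_mid [(0.75, [431, 221, 461, 251]), (0.59, [457, 178, 490, 206]), (0.58, [475, 225, 496, 251])]
box48_mid [(0.79, [177, 266, 207, 297])]
box56_mid [(0.57, [275, 265, 308, 296]), (0.3, [378, 275, 398, 301])]
slim1_mid [(0.77, [428, 273, 445, 295]), (0.44, [471, 224, 496, 249])]
mug [(0.61, [307, 269, 351, 301])]
stapler [(0.97, [237, 264, 253, 312])]
```

```bash
python3 - <<'E'
import cv2
a=cv2.imread('pics/top0.png')[150:330,150:520]; cv2.imwrite('pics/top0c.png',cv2.resize(a,None,fx=2.16,fy=2.16,interpolation=cv2.INTER_CUBIC))
a=cv2.imread('pics/scene0.png')[140:440,160:440]; cv2.imwrite('pics/scene0c.png',cv2.resize(a,None,fx=2,fy=2,interpolation=cv2.INTER_CUBIC))
E
```

```text
(no output)
```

View pics/top0c.png

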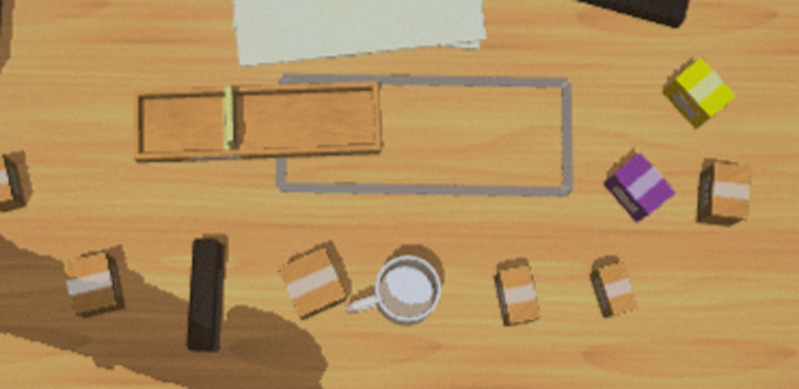

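View pics/scene0c.png

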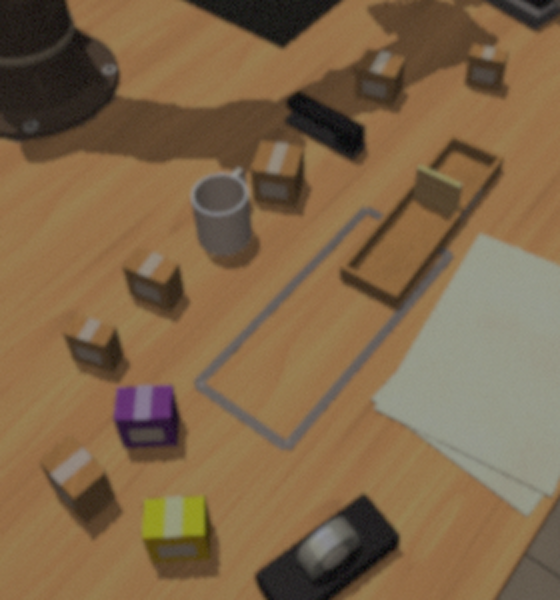

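The top view (crop px /2.16 + 150) shows the carton at crop (137–380, 85–160) with its stop plate at x≈230. The tape outline is at (280–570, 78–192), the mug at (408,290) and the stapler at (205,293). There are six plain cardboard boxes: at the left edge (5,180), then (92,282), (313,282), (517,292), (613,288) and (725,190). The purple (640,185) and yellow (700,90) ones are the look-alikes to leave alone. Next I'll measure the boxes with depth.

```bash
cat > h.py <<'E'
import numpy as np, cv2
from bench import r
def cloud(c, R=None, t=None):
    z=c['range_z']; K=c['camera_matrix']; v,u=np.mgrid[:480,:640]
    P=np.stack([(u-K[0,2])*z/K[0,0],(v-K[1,2])*z/K[1,1],z],-1)
    W=(P-c['t'])@c['R']; W[z==0]=np.nan
    return W
def tops(c,zmin=.04,zmax=.09,amin=40):
    W=cloud(c); m=((W[...,2]>zmin)&(W[...,2]<zmax)&(W[...,0]>.2)).astype(np.uint8)
    n,l,st,_=cv2.connectedComponentsWithStats(m); out=[]
    for i in range(1,n):
        if st[i,4]<amin: continue
        s=l==i; zz=W[s][:,2]; h=np.percentile(zz,70); q=W[s][zz>h-.006]
        (cx,cy),(a,b),an=cv2.minAreaRect((q[:,:2]*1000).astype(np.float32))
        out.append(dict(px=st[i,:4].tolist(),n=int(st[i,4]),h=round(h*1000,1),c=(round(cx,1),round(cy,1)),wh=(round(a,1),round(b,1)),an=round(an,1),rgb=np.median(c['frame'][s],0).astype(int).tolist()))
    return out
E
python3 - <<'E'
from h import *
c=r.capture('top')
for o in tops(c): print(o)
W=cloud(c)
print('desk z', np.nanmedian(W[200:230,340:400,2]))
c=r.capture('scene'); print('scene')
for o in tops(c,.045): print(o)
a=r.capture('top')['frame'][:,:,::-1]; cv2.imwrite('pics/top1.png',cv2.resize(a[200:330,100:310],None,fx=3.5,fy=3.5,interpolation=cv2.INTER_CUBIC))
E
```

```text
{'px': [3, 80, 137, 93], 'n': 1529, 'h': np.float64(83.1), 'c': (808.9, 609.5), 'wh': (235.3, 317.5), 'an': 0.3, 'rgb': [46, 45, 41]}
{'px': [3, 82, 148, 102], 'n': 1303, 'h': np.float64(76.0), 'c': (800.3, 599.8), 'wh': (252.2, 334.0), 'an': 0.0, 'rgb': [43, 38, 31]}
{'px': [432, 131, 26, 17], 'n': 314, 'h': np.float64(72.1), 'c': (800.9, -319.3), 'wh': (47.1, 26.5), 'an': 70.4, 'rgb': [131, 129, 116]}
{'px': [460, 176, 31, 30], 'n': 473, 'h': np.float64(66.1), 'c': (667.0, -391.5), 'wh': (59.6, 42.7), 'an': 40.2, 'rgb': [192, 196, 17]}
{'px': [554, 177, 27, 28], 'n': 336, 'h': np.float64(76.6), 'c': (669.4, -615.4), 'wh': (68.6, 37.9), 'an': 29.1, 'rgb': [38, 35, 31]}
{'px': [544, 182, 25, 28], 'n': 213, 'h': np.float64(77.0), 'c': (646.6, -574.8), 'wh': (70.7, 26.1), 'an': 28.7, 'rgb': [39, 33, 26]}
{'px': [254, 189, 5, 28], 'n': 117, 'h': np.float64(66.1), 'c': (628.2, 149.8), 'wh': (64.0, 8.3), 'an': 2.6, 'rgb': [183, 179, 118]}
{'px': [25, 210, 55, 45], 'n': 1521, 'h': np.float64(55.5), 'c': (550.3, 642.9), 'wh': (121.9, 91.9), 'an': 78.8, 'rgb': [47, 41, 36]}
{'px': [140, 221,
[... 3798 characters left out ...]
b': [139, 102, 63]}
{'px': [217, 333, 30, 22], 'n': 593, 'h': np.float64(62.9), 'c': (553.9, -320.8), 'wh': (60.8, 42.8), 'an': 39.1, 'rgb': [101, 53, 111]}
{'px': [179, 358, 35, 35], 'n': 646, 'h': np.float64(62.9), 'c': (547.6, -416.6), 'wh': (40.5, 61.5), 'an': 84.1, 'rgb': [138, 101, 62]}
{'px': [231, 388, 32, 25], 'n': 732, 'h': np.float64(62.9), 'c': (666.1, -392.9), 'wh': (60.2, 41.6), 'an': 40.5, 'rgb': [147, 149, 37]}
{'px': [308, 399, 32, 29], 'n': 478, 'h': np.float64(70.7), 'c': (799.5, -321.9), 'wh': (45.6, 22.7), 'an': 74.1, 'rgb': [98, 96, 89]}
{'px': [138, 463, 39, 17], 'n': 337, 'h': np.float64(80.4), 'c': (638.6, -585.7), 'wh': (58.8, 19.9), 'an': 58.1, 'rgb': [28, 27, 28]}
```

```bash
cat >> h.py <<'E'
def rect(q):
    (cx,cy),(a,b),an=cv2.minAreaRect((q[:,:2]*1000).astype(np.float32))
    if b>a: a,b,an=b,a,an+90
    return round(cx,1),round(cy,1),round(a,1),round(b,1),round((an+90)%180-90 if abs(((an+90)%180-90))<45 else an%180,1)
def carton(c,lo=.018,hi=.032):
    W=cloud(c); m=((W[...,2]>lo)&(W[...,2]<hi)).astype(np.uint8)
    d=r.spot_in('top' if c['R'][0,1]<-.9 else 'scene','carton')
    x0,y0,x1,y1=[int(v) for v in d[0]['box']]; k=np.zeros_like(m); k[y0-4:y1+5,x0-4:x1+5]=1
    s=(m&k)>0; s&=(cv2.filter2D(s.astype(np.float32),-1,np.ones((3,3)))>3)
    return rect(W[s]), int(s.sum())
def mark(c):
    W=cloud(c); f=c['frame'].astype(int); sat=f.max(2)-f.min(2); v=f.mean(2)
    K=c['camera_matrix']; vv,u=np.mgrid[:480,:640]; ray=np.stack([(u-K[0,2])/K[0,0],(vv-K[1,2])/K[1,1],np.ones(u.shape)],-1)@c['R']
    o=-c['R'].T@c['t']; G=o+ray*(-o[2]/ray[...,2])[...,None]
    s=(sat<45)&(abs(W[...,2])<.012)&(v>70)&(v<175)
    return s,G
E
python3 - <<'E'
from h import *
for n in('top','scene'):
    c=r.capture(n); print(n,carton(c))
    s,G=mark(c); d=r.spot_in(n,'mark')[0]; x0,y0,x1,y1=[int(v) for v in d['box']]; print(d['box'])
    k=np.zeros(s.shape,bool); k[y0-5:y1+6,x0-5:x1+6]=1; s&=k
    nn,l,st,_=cv2.connectedComponentsWithStats(s.astype(np.uint8))
    big=[i for i in range(1,nn) if st[i,4]>20]; print([st[i].tolist() for i in big])
    q=G[np.isin(l,big)]; print(rect(q))
    cv2.imwrite(f'pics/m_{n}.png',(s*255).astype(np.uint8))
E
```

```text
top ((628.6, 121.6, 285.6, 84.4, 93.1), 825)
[275.0, 186.5, 415.8, 239.6]
[[278, 184, 137, 57, 1330]]
(620.0, -75.4, 347.5, 143.6, 90.0)
scene ((563.6, 116.6, 291.3, 212.4, 93.3), 810)
[259.2, 244.1, 386.9, 366.3]
[[257, 244, 129, 121, 1520], [260, 261, 23, 8, 83], [346, 270, 46, 102, 2376]]
(612.5, -81.0, 359.7, 339.9, 122.2)
```

```bash
cat >> h.py <<'E'
from math import *
def here():
    s=r.read_state(); w,x,y,z=s['tcp_rot']
    psi=atan2(1-2*(x*x+z*z),2*(x*y-w*z))   # tool y axis in world
    return np.array(s['tool_pos'])*1000,psi,s
def plan(pts,start=None):
    """pts: list of (name,x,y,z mm,yaw deg of tool y, mod 180). roll first, then shift in new tool axes"""
    if start is None: p,psi,_=here()
    else: p,psi=np.array(start[:3],float),radians(start[3])
    for n,x,y,z,yaw in pts:
        d=(radians(yaw)-psi+pi/2)%pi-pi/2
        psi+=d; D=np.array([x,y,z])-p; p=np.array([x,y,z],float)
        ox=-sin(psi)*D[0]+cos(psi)*D[1]; oy=cos(psi)*D[0]+sin(psi)*D[1]
        print(n,'roll %.3f (%d rows) then offset [%.1f %.1f %.1f] (%.1f rows)'%(-d,ceil(abs(d)/.125),ox,oy,-D[2],max(abs(ox),abs(oy),abs(D[2]))/41.7), 'yaw %.1f'%degrees(psi))
def loc(c,u,v): # carton-frame (u,v) -> world, c=(x,y,_,_,ang of y axis)
    a=radians(c[4]); return c[0]+u*sin(a)+v*cos(a), c[1]-u*cos(a)+v*sin(a)
E
python3 - <<'E'
from h import *
C=(628.2,121.0,0,0,93.0)
a=loc(C,0,2); b=loc(C,0,123-9.5-3)
print(a,b)
p,psi,s=here(); print(p,degrees(psi))
plan([('above',*a,120,3),('down',*a,46,3),('push',*b,46,3)])
E
```

```text
(628.0953280875142, 122.99725906950914) (622.4168768351548, 231.34856359038042)
[277.93863219 559.81363138 240.72884287] 63.59517660360467
above roll 1.058 (9 rows) then offset [-454.5 326.8 120.7] (10.9 rows) yaw 3.0
down roll -0.000 (0 rows) then offset [0.0 0.0 74.0] (1.8 rows) yaw 3.0
push roll -0.000 (0 rows) then offset [108.5 -0.0 -0.0] (2.6 rows) yaw 3.0
```

Emit:
arm_command --steps '[{"offset": [0, 0, 0], "roll": 0.118, "claw": -1}, {"offset": [0, 0, 0], "roll": 0.118, "claw": -1}, {"offset": [0, 0, 0], "roll": 0.118, "claw": -1}, {"offset": [0, 0, 0], "roll": 0.118, "claw": -1}, {"offset": [0, 0, 0], "roll": 0.118, "claw": -1}, {"offset": [0, 0, 0], "roll": 0.118, "claw": -1}, {"offset": [0, 0, 0], "roll": 0.118, "claw": -1}, {"offset": [0, 0, 0], "roll": 0.118, "claw": -1}, {"offset": [0, 0, 0], "roll": 0.114, "claw": -1}]' --force 15

```text
t: 2.3
tool_pos: [0.2779, 0.5598, 0.2408]
tcp_rot: [-0.0, 0.691, 0.723, 0.0]
contact_force: [-0.0, -0.4, -0.6]
finger_gap: 0.0364
finger_force: 0.0
```

Emit:
arm_command --steps '[{"offset": [-32, 23, 0], "roll": 0, "claw": -1}, {"offset": [-32, 23, 0], "roll": 0, "claw": -1}, {"offset": [-32, 23, 0], "roll": 0, "claw": -1}, {"offset": [-32, 23, 0], "roll": 0, "claw": -1}, {"offset": [-32, 23, 0], "roll": 0, "claw": -1}, {"offset": [-32, 23, 0], "roll": 0, "claw": -1}, {"offset": [-32, 23, 0], "roll": 0, "claw": -1}]'

```text
t: 2.88
tool_pos: [0.4513, 0.3429, 0.241]
tcp_rot: [-0.0, 0.688, 0.725, 0.0]
contact_force: [0.8, 0.9, 1.1]
finger_gap: 0.0005
finger_force: 0.0
```

Emit:
arm_command --steps '[{"offset": [-32, 23, 10], "roll": 0, "claw": -1}, {"offset": [-32, 23, 10], "roll": 0, "claw": -1}, {"offset": [-32, 23, 10], "roll": 0, "claw": -1}, {"offset": [-32, 23, 10], "roll": 0, "claw": -1}, {"offset": [-32, 23, 10], "roll": 0, "claw": -1}, {"offset": [-32, 23, 10], "roll": 0, "claw": -1}, {"offset": [-32, 23, 10], "roll": 0, "claw": -1}, {"offset": [0, 0, 0], "roll": 0, "claw": -1}, {"offset": [0, 0, 0], "roll": 0, "claw": -1}]'

```text
t: 3.63
tool_pos: [0.6237, 0.1256, 0.17]
tcp_rot: [0.0, 0.69, 0.723, -0.001]
contact_force: [-0.9, 0.9, -0.6]
finger_gap: 0.0004
finger_force: 0.0
```

```bash
cat >> h.py <<'E'
def wcap():
    p,psi,s=here(); c=r.capture('wrist'); w,x,y,z=s['tcp_rot']
    from scipy.spatial.transform import Rotation as Ro
    T=np.eye(4); T[:3,:3]=Ro.from_quat([x,y,z,w]).as_matrix(); T[:3,3]=s['tool_pos']
    M=T@c['mount']; c['R']=M[:3,:3].T; c['t']=-M[:3,:3].T@M[:3,3]; return c
E
python3 - <<'E'
from h import *
C=(628.2,121.0,0,0,93.0)
p,psi,s=here(); print(s['t'],p,degrees(psi),s['finger_gap'],s['contact_force'])
a=loc(C,0,2); b=loc(C,0,110)
plan([('above',*a,170,3),('down',*a,46,3),('push',*b,46,3)])
c=wcap(); cv2.imwrite('pics/w0.png',c['frame'][:,:,::-1]); W=cloud(c); print(c['mount'].round(3).tolist())
m=(W[...,2]>.018)&(W[...,2]<.033)&(W[...,1]<.3)&(W[...,1]>-.1); print(m.sum(),rect(W[m]))
for o in tops(c): print(o)
E
```

```text
3.6333 [623.6888766  125.56460237 169.97268539] 2.66506349288087 0.0003807973177088348 [-0.94167153  0.86261298 -0.60711321]
above roll -0.006 (1 rows) then offset [-2.8 4.3 -0.0] (0.1 rows) yaw 3.0
down roll -0.000 (0 rows) then offset [0.0 0.0 124.0] (3.0 rows) yaw 3.0
push roll -0.000 (0 rows) then offset [108.0 -0.0 -0.0] (2.6 rows) yaw 3.0
[[0.001, -0.969, -0.247, 0.067], [1.0, 0.001, 0.0, 0.002], [-0.0, -0.247, 0.969, -0.143], [0.0, 0.0, 0.0, 1.0]]
8012 (534.4, 138.5, 338.0, 189.0, 23.9)
{'px': [0, 126, 117, 55], 'n': 5391, 'h': np.float64(46.6), 'c': (450.8, 172.7), 'wh': (30.1, 74.7), 'an': 88.9, 'rgb': [31, 28, 29]}
{'px': [279, 196, 105, 19], 'n': 1902, 'h': np.float64(64.6), 'c': (628.3, 149.8), 'wh': (63.7, 8.5), 'an': 3.3, 'rgb': [184, 185, 113]}
{'px': [0, 278, 96, 33], 'n': 1714, 'h': np.float64(61.4), 'c': (436.7, 79.1), 'wh': (51.6, 17.7), 'an': 2.9, 'rgb': [72, 52, 31]}
{'px': [3, 351, 106, 41], 'n': 2434, 'h': np.float64(62.0), 'c': (443.7, 26.7), 'wh': (70.3, 34.7), 'an': 4.0, 'rgb': [110, 78, 41]}
```

View pics/w0.png

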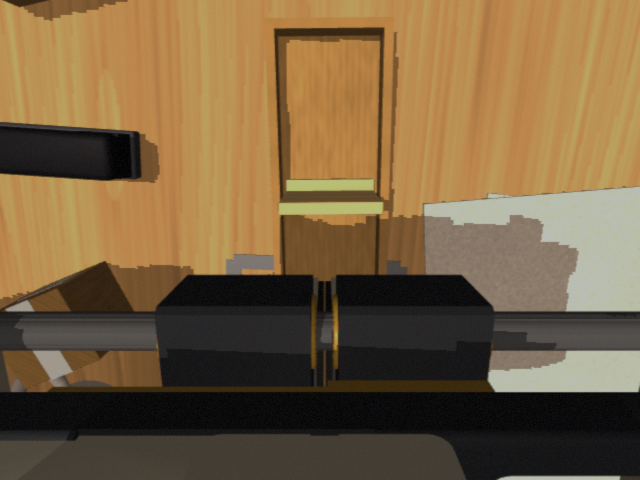

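The wrist view shows the stop plate at (331,208) and the closed fingers over the carton. It agrees with the top camera to within 1 mm.

Emit:
arm_command --steps '[{"offset": [-7, 4.5, 20], "roll": -0.008, "claw": -1}, {"offset": [0, 0, 35], "roll": 0, "claw": -1}, {"offset": [0, 0, 35], "roll": 0, "claw": -1}, {"offset": [0, 0, 34], "roll": 0, "claw": -1}, {"offset": [0, 0, 0], "roll": 0, "claw": -1}, {"offset": [10, 0, 0], "roll": 0, "claw": -1}, {"offset": [10, 0, 0], "roll": 0, "claw": -1}, {"offset": [10, 0, 0], "roll": 0, "claw": -1}, {"offset": [10, 0, 0], "roll": 0, "claw": -1}, {"offset": [10, 0, 0], "roll": 0, "claw": -1}]'

```text
t: 4.52
tool_pos: [0.6257, 0.1744, 0.0487]
tcp_rot: [0.001, 0.685, 0.728, 0.002]
contact_force: [0.6, -1.1, 2.0]
finger_gap: 0.0009
finger_force: 0.8
```

Emit:
arm_command --steps '[{"offset": [10, 0, 0], "roll": 0, "claw": -1}, {"offset": [10, 0, 0], "roll": 0, "claw": -1}, {"offset": [10, 0, 0], "roll": 0, "claw": -1}, {"offset": [10, 0, 0], "roll": 0, "claw": -1}, {"offset": [5, 0, 0], "roll": 0, "claw": -1}, {"offset": [0, 0, 0], "roll": 0, "claw": -1}]'

```text
t: 5.02
tool_pos: [0.6214, 0.2196, 0.0465]
tcp_rot: [-0.001, 0.685, 0.729, 0.0]
contact_force: [-0.5, 0.0, -0.5]
finger_gap: 0.0006
finger_force: 0.0
```

```bash
python3 - <<'E'
from h import *
p,psi,s=here(); print(s['t'],p,degrees(psi),s['contact_force'])
c=r.capture('top'); print(carton(c))
print([o for o in tops(c) if abs(o['c'][0]-625)<60 and o['c'][1]>100])
E
```

```text
5.0167 [621.4019887  219.55105389  46.48638655] 3.5623518119295774 [-0.45657165  0.00654465 -0.48433089]
((630.2, 89.0, 220.4, 84.6, 93.1), 588)
[]
```

Emit:
arm_command --steps '[{"offset": [5, 0, 0], "roll": 0, "claw": -1}, {"offset": [5, 0, 0], "roll": 0, "claw": -1}, {"offset": [2, 0, 0], "roll": 0, "claw": -1}, {"offset": [0, 0, 0], "roll": 0, "claw": -1}]'

```text
t: 5.45
tool_pos: [0.6211, 0.2299, 0.0466]
tcp_rot: [-0.0, 0.685, 0.728, 0.0]
contact_force: [0.4, -0.3, -0.2]
finger_gap: 0.0004
finger_force: 0.0
```

Emit:
arm_command --steps '[{"offset": [1.5, 0, 0], "roll": 0, "claw": -1}, {"offset": [0, 0, 0], "roll": 0, "claw": -1}]'

```text
t: 5.62
tool_pos: [0.6211, 0.2308, 0.0467]
tcp_rot: [-0.0, 0.686, 0.728, -0.0]
contact_force: [-0.9, 0.1, 0.2]
finger_gap: 0.0009
finger_force: 0.0
```

Emit:
arm_command --steps '[{"offset": [1, 0, 0], "roll": 0, "claw": -1}, {"offset": [0, 0, 0], "roll": 0, "claw": -1}]'

```text
t: 5.78
tool_pos: [0.621, 0.2316, 0.0467]
tcp_rot: [0.0, 0.686, 0.728, -0.0]
contact_force: [-0.7, -0.1, -0.5]
finger_gap: 0.0004
finger_force: 0.4
```

```bash
python3 - <<'E'
from h import *
p,psi,s=here(); print(s['t'],p,degrees(psi),s['contact_force'])
c=wcap(); W=cloud(c); cv2.imwrite('pics/w1.png',c['frame'][:,:,::-1])
m=(W[...,2]>.055)&(W[...,2]<.07)&(abs(W[...,0]-.62)<.05)&(W[...,1]>.2); print('stop',m.sum(),rect(W[m]))
m=(W[...,2]>.018)&(W[...,2]<.033)&(abs(W[...,0]-.62)<.05)&(W[...,1]>.24); print('rim',m.sum(),rect(W[m]),np.nanpercentile(W[m][:,1],[50,99]))
E
```

```text
5.7833 [621.03508007 231.59041012  46.73902344] 3.426755618291384 [-0.74423436 -0.12960636 -0.54494574]
stop 617 (621.9, 246.7, 10.4, 7.2, 93.9)
rim 6350 (622.5, 253.7, 82.6, 23.0, 3.4) [0.25942394 0.26663328]
```

Emit:
arm_command --steps '[{"offset": [1.5, 0, 0], "roll": 0, "claw": -1}, {"offset": [0, 0, 0], "roll": 0, "claw": -1}]'

```text
t: 6.0
tool_pos: [0.621, 0.2329, 0.0467]
tcp_rot: [0.0, 0.686, 0.728, -0.0]
contact_force: [0.2, -1.2, -0.8]
finger_gap: 0.0005
finger_force: 0.5
```

Emit:
arm_command --steps '[{"offset": [1, 0, 0], "roll": 0, "claw": -1}, {"offset": [0, 0, 0], "roll": 0, "claw": -1}]'

```text
t: 6.17
tool_pos: [0.621, 0.233, 0.0468]
tcp_rot: [0.0, 0.686, 0.728, -0.001]
contact_force: [-0.2, -5.2, 1.2]
finger_gap: 0.0007
finger_force: 2.3
```

Emit:
arm_command --steps '[{"offset": [-6, 0, 0], "roll": 0, "claw": -1}, {"offset": [0, 0, -40], "roll": 0, "claw": 1}, {"offset": [0, 0, -40], "roll": 0, "claw": 1}, {"offset": [-40, -40, -20], "roll": 0, "claw": 1}, {"offset": [-40, -40, 0], "roll": 0, "claw": 1}, {"offset": [-40, -40, 0], "roll": 0, "claw": 1}, {"offset": [-40, -40, 0], "roll": 0, "claw": 1}, {"offset": [-40, -40, 0], "roll": 0, "claw": 1}]'

```text
t: 6.83
tool_pos: [0.4833, 0.0733, 0.1409]
tcp_rot: [0.0, 0.685, 0.728, 0.001]
contact_force: [0.7, 0.0, 0.5]
finger_gap: 0.0427
finger_force: 0.0
```

```bash
python3 - <<'E'
from h import *
p,psi,s=here(); print(s['t'],p,degrees(psi),s['contact_force'])
c=r.capture('top'); print(carton(c))
for o in tops(c):
    if o['px'][0]>130 and o['px'][0]<500 and o['c'][0]<700: print(o['c'],o['wh'],o['an'],o['h'])
E
```

```text
6.8333 [483.31542239  73.3293381  140.90787013] 3.483446350623477 [0.71035265 0.0464255  0.514277  ]
((629.1, 121.7, 285.4, 84.0, 93.1), 591)
(666.5, -390.8) (59.7, 43.8) 40.3 65.9
(621.5, 247.7) (64.6, 8.1) 2.5 65.9
(547.3, 410.1) (54.5, 29.7) 16.0 60.0
(554.2, -318.6) (59.9, 41.9) 39.1 65.7
(547.6, -414.0) (42.4, 60.5) 84.8 65.9
(432.3, 297.8) (60.6, 49.0) 15.2 60.4
(439.3, 25.3) (50.6, 19.2) 1.3 64.5
(431.1, -54.4) (71.4, 70.3) 66.7 79.9
(437.0, -287.7) (53.7, 29.9) 18.1 60.2
(428.0, -178.7) (59.8, 35.6) 11.3 62.2
```

```bash
cat >> h.py <<'E'
C=(628.8,121.7,0,0,93.1)
E
python3 - <<'E'
from h import *
q=loc(C,-16,-108.5); print(q)
plan([('above',547.3,410.1,141,16),('down',547.3,410.1,42,16),('up',547.3,410.1,132,16),('over',*q,132,93.1),('dn',*q,47,93.1)])
E
```

```text
(618.6909644836287, 12.493510261849622)
above roll -0.225 (2 rows) then offset [309.3 159.1 -0.5] (7.4 rows) yaw 16.0
down roll -0.000 (0 rows) then offset [0.0 0.0 99.0] (2.4 rows) yaw 16.0
up roll -0.000 (0 rows) then offset [0.0 0.0 -90.0] (2.2 rows) yaw 16.0
over roll -1.346 (11 rows) then offset [-49.8 -400.9 -0.0] (9.6 rows) yaw 93.1
dn roll -0.000 (1 rows) then offset [-0.0 0.0 85.0] (2.0 rows) yaw 93.1
```

Emit:
arm_command --steps '[{"offset": [0, 0, 0], "roll": -0.113, "claw": 1}, {"offset": [0, 0, 0], "roll": -0.112, "claw": 1}, {"offset": [38.5, 20, 0], "roll": 0, "claw": 1}, {"offset": [38.5, 20, 0], "roll": 0, "claw": 1}, {"offset": [38.5, 20, 0], "roll": 0, "claw": 1}, {"offset": [38.5, 20, 0], "roll": 0, "claw": 1}, {"offset": [38.5, 20, 0], "roll": 0, "claw": 1}, {"offset": [38.5, 20, 0], "roll": 0, "claw": 1}, {"offset": [38.5, 20, 0], "roll": 0, "claw": 1}, {"offset": [38.5, 20, 0], "roll": 0, "claw": 1}]'

```text
t: 7.77
tool_pos: [0.5488, 0.4043, 0.1408]
tcp_rot: [-0.0, 0.599, 0.801, 0.001]
contact_force: [1.0, 0.6, 0.5]
finger_gap: 0.0914
finger_force: 0.0
```

Emit:
arm_command --steps '[{"offset": [0, 0, 20], "roll": 0, "claw": 1}, {"offset": [0, 0, 0], "roll": 0, "claw": 1}, {"offset": [0, 0, 0], "roll": 0, "claw": 1}]'

```text
t: 8.02
tool_pos: [0.5481, 0.4013, 0.1195]
tcp_rot: [-0.0, 0.599, 0.801, -0.001]
contact_force: [-0.0, -0.3, -0.2]
finger_gap: 0.092
finger_force: 0.0
```

```bash
python3 - <<'E'
from h import *
p,psi,s=here(); print(s['t'],p,degrees(psi),s['finger_gap'])
plan([('above',547.3,410.1,121,16),('down',547.3,410.1,42,16)])
E
```

```text
8.0167 [548.13522577 401.26397347 119.4666529 ] 16.380564351643624 0.09197297890886041
above roll 0.007 (1 rows) then offset [8.7 1.6 -1.5] (0.2 rows) yaw 16.0
down roll -0.000 (0 rows) then offset [0.0 0.0 79.0] (1.9 rows) yaw 16.0
```

Emit:
arm_command --steps '[{"offset": [8.7, 1.6, 0], "roll": 0.007, "claw": 1}, {"offset": [0, 0, 26], "roll": 0, "claw": 1}, {"offset": [0, 0, 26], "roll": 0, "claw": 1}, {"offset": [0, 0, 25], "roll": 0, "claw": 1}, {"offset": [0, 0, 0], "roll": 0, "claw": 0}, {"offset": [0, 0, 0], "roll": 0, "claw": -1}, {"offset": [0, 0, 0], "roll": 0, "claw": -1}, {"offset": [0, 0, 0], "roll": 0, "claw": -1}, {"offset": [0, 0, 0], "roll": 0, "claw": -1}, {"offset": [0, 0, 0], "roll": 0, "claw": -1}]' --force 15

```text
t: 8.85
tool_pos: [0.5487, 0.4104, 0.0451]
tcp_rot: [0.0, 0.602, 0.798, 0.001]
contact_force: [-0.8, -0.3, 0.2]
finger_gap: 0.0564
finger_force: 0.3
```

Emit:
arm_command --steps '[{"offset": [0, 0, 0], "roll": 0, "claw": -1}, {"offset": [0, 0, 0], "roll": 0, "claw": -1}, {"offset": [0, 0, 0], "roll": 0, "claw": -1}, {"offset": [0, 0, -15], "roll": 0, "claw": -1}, {"offset": [0, 0, -25], "roll": 0, "claw": -1}, {"offset": [0, 0, -25], "roll": 0, "claw": -1}, {"offset": [0, 0, -25], "roll": 0, "claw": -1}, {"offset": [0, 0, 0], "roll": 0, "claw": -1}]'

```text
t: 9.52
tool_pos: [0.5505, 0.4115, 0.1393]
tcp_rot: [0.001, 0.602, 0.798, 0.004]
contact_force: [0.7, -0.5, 0.1]
finger_gap: 0.0541
finger_force: 15.0
```

Emit:
arm_command --steps '[{"offset": [0, 0, 0], "roll": -0.122, "claw": -1}, {"offset": [0, 0, 0], "roll": -0.122, "claw": -1}, {"offset": [0, 0, 0], "roll": -0.122, "claw": -1}, {"offset": [0, 0, 0], "roll": -0.122, "claw": -1}, {"offset": [0, 0, 0], "roll": -0.122, "claw": -1}, {"offset": [0, 0, 0], "roll": -0.122, "claw": -1}, {"offset": [0, 0, 0], "roll": -0.122, "claw": -1}, {"offset": [0, 0, 0], "roll": -0.122, "claw": -1}, {"offset": [0, 0, 0], "roll": -0.122, "claw": -1}, {"offset": [0, 0, 0], "roll": -0.122, "claw": -1}]'

```text
t: 10.35
tool_pos: [0.5479, 0.4098, 0.1334]
tcp_rot: [-0.0, 0.033, 0.999, -0.0]
contact_force: [1.2, -0.8, -1.0]
finger_gap: 0.0542
finger_force: 15.0
```

Emit:
arm_command --steps '[{"offset": [0, 0, 0], "roll": -0.122, "claw": -1}, {"offset": [-4, -33, 0], "roll": 0, "claw": -1}, {"offset": [-4, -33, 0], "roll": 0, "claw": -1}, {"offset": [-4, -33, 0], "roll": 0, "claw": -1}, {"offset": [-4, -33, 0], "roll": 0, "claw": -1}, {"offset": [-4, -33, 0], "roll": 0, "claw": -1}, {"offset": [-4, -33, 0], "roll": 0, "claw": -1}, {"offset": [-4, -33, 0], "roll": 0, "claw": -1}]'

```text
t: 11.02
tool_pos: [0.5873, 0.1789, 0.1336]
tcp_rot: [0.0, -0.025, 1.0, -0.0]
contact_force: [-0.2, -0.4, -1.3]
finger_gap: 0.0541
finger_force: 15.0
```

Emit:
arm_command --steps '[{"offset": [-4, -33, 0], "roll": 0, "claw": -1}, {"offset": [-4, -33, 0], "roll": 0, "claw": -1}, {"offset": [-4, -33, 0], "roll": 0, "claw": -1}, {"offset": [-4, -33, 0], "roll": 0, "claw": -1}, {"offset": [-4, -33, 0], "roll": 0, "claw": -1}, {"offset": [0, 0, 0], "roll": 0, "claw": -1}, {"offset": [0, 0, 0], "roll": 0, "claw": -1}]'

```text
t: 11.6
tool_pos: [0.6156, 0.0134, 0.1335]
tcp_rot: [0.0, -0.022, 1.0, -0.001]
contact_force: [0.3, 1.8, -0.9]
finger_gap: 0.0535
finger_force: 15.0
```

```bash
python3 - <<'E'
from h import *
p,psi,s=here(); print(s['t'],p,degrees(psi),s['finger_gap'],s['joints'].round(2))
c=wcap(); cv2.imwrite('pics/w2.png',c['frame'][:,:,::-1])
q=loc(C,-16,-108.5)
plan([('over',*q,132,93.1),('dn',*q,52,93.1)])
E
```

```text
11.6 [615.58381618  13.39900193 133.49470847] 92.5185580970211 0.05351170669666094 [-0.09  0.52 -0.03  1.72  0.02  0.9   1.49]
over roll -0.007 (1 rows) then offset [-3.2 -3.6 1.5] (0.1 rows) yaw 93.1
dn roll -0.000 (0 rows) then offset [-0.0 0.0 80.0] (1.9 rows) yaw 93.1
```

View pics/w2.png

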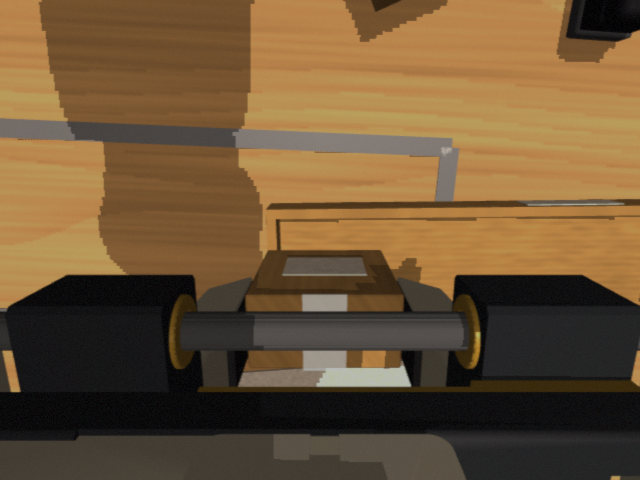

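The slim box is held squarely between the pads at (325,300) and the carton's fixed end corner is at (272,210). I'll lower it now.

Emit:
arm_command --steps '[{"offset": [-3.2, -3.6, 0], "roll": -0.008, "claw": -1}, {"offset": [0, 0, 27], "roll": 0, "claw": -1}, {"offset": [0, 0, 27], "roll": 0, "claw": -1}, {"offset": [0, 0, 25], "roll": 0, "claw": -1}, {"offset": [0, 0, 0], "roll": 0, "claw": -1}]'

```text
t: 12.07
tool_pos: [0.616, 0.0148, 0.0503]
tcp_rot: [-0.003, -0.03, 1.0, 0.0]
contact_force: [-0.3, -0.2, -0.4]
finger_gap: 0.0543
finger_force: 15.0
```

Emit:
arm_command --steps '[{"offset": [0, 0, 3], "roll": 0, "claw": -1}, {"offset": [0, 0, 0], "roll": 0, "claw": -1}]'

```text
t: 12.23
tool_pos: [0.6193, 0.0143, 0.0523]
tcp_rot: [0.0, -0.029, 1.0, 0.0]
contact_force: [0.0, 0.2, 0.0]
finger_gap: 0.054
finger_force: 15.0
```

Emit:
arm_command --steps '[{"offset": [0, 0, 2], "roll": 0, "claw": -1}, {"offset": [0, 0, 0], "roll": 0, "claw": -1}]'

```text
t: 12.4
tool_pos: [0.6196, 0.0137, 0.0508]
tcp_rot: [0.001, -0.029, 1.0, 0.0]
contact_force: [-0.4, 0.5, -0.7]
finger_gap: 0.0539
finger_force: 15.0
```

Emit:
arm_command --steps '[{"offset": [0, 0, 2], "roll": 0, "claw": -1}, {"offset": [0, 0, 0], "roll": 0, "claw": -1}, {"offset": [0, 0, 0], "roll": 0, "claw": -1}]'

```text
t: 12.65
tool_pos: [0.6197, 0.0134, 0.0487]
tcp_rot: [0.001, -0.029, 1.0, 0.0]
contact_force: [-0.4, -0.5, 5.5]
finger_gap: 0.0537
finger_force: 15.0
```

Emit:
arm_command --steps '[{"offset": [0, 0, 1.5], "roll": 0, "claw": -1}, {"offset": [0, 0, 0], "roll": 0, "claw": -1}, {"offset": [0, 0, 0], "roll": 0, "claw": -1}]'

```text
t: 12.9
tool_pos: [0.6202, 0.0135, 0.0481]
tcp_rot: [0.002, -0.029, 1.0, 0.0]
contact_force: [-2.4, 0.3, 13.7]
finger_gap: 0.054
finger_force: 15.0
```

```bash
python3 - <<'E'
from h import *
p,psi,s=here(); print(s['t'],p,degrees(psi),s['finger_gap'],s['contact_force'])
E
```

```text
12.9 [620.20922145  13.51501626  48.05277923] 93.26895342719345 0.05398768758840913 [-2.43038299  0.32352402 13.68517715]
```

Emit:
arm_command --steps '[{"offset": [0, 0, 0], "roll": 0, "claw": 1}, {"offset": [0, 0, 0], "roll": 0, "claw": 1}, {"offset": [0, 0, 0], "roll": 0, "claw": 1}, {"offset": [0, 0, -20], "roll": 0, "claw": 1}, {"offset": [0, 0, -35], "roll": 0, "claw": 1}, {"offset": [0, 0, -35], "roll": 0, "claw": 1}]'

```text
t: 13.4
tool_pos: [0.6175, 0.0132, 0.1358]
tcp_rot: [-0.002, -0.029, 1.0, -0.0]
contact_force: [1.5, -0.1, 0.7]
finger_gap: 0.0888
finger_force: 0.0
```

Emit:
arm_command --steps '[{"offset": [0, 0, 0], "roll": 0.12, "claw": 1}, {"offset": [0, 0, 0], "roll": 0.12, "claw": 1}, {"offset": [0, 0, 0], "roll": 0.12, "claw": 1}, {"offset": [0, 0, 0], "roll": 0.12, "claw": 1}, {"offset": [0, 0, 0], "roll": 0.12, "claw": 1}, {"offset": [0, 0, 0], "roll": 0.12, "claw": 1}, {"offset": [0, 0, 0], "roll": 0.12, "claw": 1}, {"offset": [0, 0, 0], "roll": 0.12, "claw": 1}, {"offset": [0, 0, 0], "roll": 0.12, "claw": 1}, {"offset": [0, 0, 0], "roll": 0.12, "claw": 1}]'

```text
t: 14.23
tool_pos: [0.6185, 0.0134, 0.1358]
tcp_rot: [-0.0, 0.543, 0.84, -0.0]
contact_force: [0.8, 0.4, 0.3]
finger_gap: 0.0919
finger_force: 0.0
```

Emit:
arm_command --steps '[{"offset": [0, 0, 0], "roll": 0.111, "claw": 1}]'

```text
t: 14.32
tool_pos: [0.6185, 0.0134, 0.1358]
tcp_rot: [-0.0, 0.589, 0.808, -0.0]
contact_force: [0.2, 0.5, -0.6]
finger_gap: 0.0919
finger_force: 0.0
```

```bash
python3 - <<'E'
from h import *
p,psi,s=here(); print(s['t'],p,degrees(psi),s['finger_gap'],s['contact_force'])
plan([('above',437.0,-287.7,135,18.1)])
E
```

```text
14.3167 [618.51317477  13.40140097 135.80929527] 17.813188593475886 0.09193425638031599 [ 0.22429721  0.53810423 -0.59228876]
above roll -0.005 (1 rows) then offset [-229.8 -266.1 0.8] (6.4 rows) yaw 18.1
```

Emit:
arm_command --steps '[{"offset": [-23, -26.6, 0], "roll": 0, "claw": 1}, {"offset": [-23, -26.6, 0], "roll": 0, "claw": 1}, {"offset": [-23, -26.6, 0], "roll": 0, "claw": 1}, {"offset": [-23, -26.6, 0], "roll": 0, "claw": 1}, {"offset": [-23, -26.6, 0], "roll": 0, "claw": 1}, {"offset": [-23, -26.6, 0], "roll": 0, "claw": 1}, {"offset": [-23, -26.6, 0], "roll": 0, "claw": 1}, {"offset": [-23, -26.6, 0], "roll": 0, "claw": 1}, {"offset": [-23, -26.6, 0], "roll": 0, "claw": 1}, {"offset": [-23, -26.6, 0], "roll": 0, "claw": 1}]'

```text
t: 15.15
tool_pos: [0.4365, -0.2893, 0.136]
tcp_rot: [-0.0, 0.587, 0.81, 0.0]
contact_force: [0.7, -0.2, -0.6]
finger_gap: 0.092
finger_force: 0.0
```

Emit:
arm_command --steps '[{"offset": [0, 0, 0], "roll": 0, "claw": 1}, {"offset": [0, 0, 0], "roll": 0, "claw": 1}]'

```text
t: 15.32
tool_pos: [0.4361, -0.2902, 0.1361]
tcp_rot: [-0.0, 0.589, 0.808, -0.0]
contact_force: [0.4, 0.4, -0.5]
finger_gap: 0.0919
finger_force: 0.0
```

```bash
cat >> h.py <<'E'
def box_list(c):
    for o in tops(c):
        if 130<o['px'][0]<500 and o['c'][0]<700: print(o['c'],o['wh'],o['an'],o['h'])
def uv(x,y,Cc=C):
    a=radians(Cc[4]); dx,dy=x-Cc[0],y-Cc[1]; return round(dx*sin(a)-dy*cos(a),1),round(dx*cos(a)+dy*sin(a),1)
E
python3 - <<'E'
from h import *
p,psi,s=here(); print(s['t'],p,degrees(psi))
plan([('above',437.0,-287.7,135,18.1),('dn',437.0,-287.7,44,18.1)])
c=r.capture('top'); print(carton(c)); box_list(c)
E
```

```text
15.3167 [ 436.08017572 -290.15979687  136.11615622] 17.87701275502709
above roll -0.004 (1 rows) then offset [2.1 1.6 1.1] (0.0 rows) yaw 18.1
dn roll -0.000 (0 rows) then offset [0.0 0.0 91.0] (2.2 rows) yaw 18.1
((628.4, 121.6, 285.7, 84.9, 93.2), 810)
(666.6, -390.9) (59.7, 43.5) 40.3 65.9
(621.2, 247.8) (62.8, 8.5) 3.1 66.6
(620.3, 14.2) (29.0, 54.0) 3.1 63.9
(567.3, -307.6) (25.5, 41.2) 39.1 66.0
(424.3, 173.1) (30.4, 123.7) 88.7 49.0
(437.5, 327.8) (60.5, 49.2) 20.4 60.5
(437.8, 51.3) (60.5, 56.4) 24.8 64.3
(431.1, -54.3) (70.8, 70.2) 70.8 79.9
(427.9, -178.6) (59.7, 35.4) 12.4 62.3
(435.3, -283.1) (53.8, 19.7) 17.0 60.1
```

Box48 has been knocked to (437.5,327.8), so I'll use its new pose later. Picking the second slim now.

Emit:
arm_command --steps '[{"offset": [2.1, 1.6, 0], "roll": 0, "claw": 1}, {"offset": [0, 0, 31], "roll": 0, "claw": 1}, {"offset": [0, 0, 31], "roll": 0, "claw": 1}, {"offset": [0, 0, 29], "roll": 0, "claw": 1}, {"offset": [0, 0, 0], "roll": 0, "claw": -1}, {"offset": [0, 0, 0], "roll": 0, "claw": -1}, {"offset": [0, 0, 0], "roll": 0, "claw": -1}, {"offset": [0, 0, 0], "roll": 0, "claw": -1}, {"offset": [0, 0, 0], "roll": 0, "claw": -1}, {"offset": [0, 0, 0], "roll": 0, "claw": -1}]'

```text
t: 16.25
tool_pos: [0.4393, -0.2859, 0.0464]
tcp_rot: [0.001, 0.587, 0.81, 0.0]
contact_force: [-0.4, 0.3, 0.9]
finger_gap: 0.0562
finger_force: 0.4
```

Emit:
arm_command --steps '[{"offset": [0, 0, 0], "roll": 0, "claw": -1}, {"offset": [0, 0, 0], "roll": 0, "claw": -1}, {"offset": [0, 0, 0], "roll": 0, "claw": -1}, {"offset": [0, 0, 0], "roll": 0, "claw": -1}]'

```text
t: 16.58
tool_pos: [0.4391, -0.2859, 0.0462]
tcp_rot: [0.001, 0.587, 0.81, 0.0]
contact_force: [-1.7, 0.9, 8.0]
finger_gap: 0.054
finger_force: 15.0
```

Emit:
arm_command --steps '[{"offset": [0, 0, -20], "roll": 0, "claw": -1}, {"offset": [0, 0, -35], "roll": 0, "claw": -1}, {"offset": [0, 0, -35], "roll": 0, "claw": -1}]'

```text
t: 16.83
tool_pos: [0.4376, -0.2852, 0.1358]
tcp_rot: [-0.001, 0.587, 0.81, -0.0]
contact_force: [0.8, 0.6, -0.8]
finger_gap: 0.054
finger_force: 15.0
```

Emit:
arm_command --steps '[{"offset": [0, 0, 0], "roll": -0.119, "claw": -1}, {"offset": [0, 0, 0], "roll": -0.119, "claw": -1}, {"offset": [0, 0, 0], "roll": -0.119, "claw": -1}, {"offset": [0, 0, 0], "roll": -0.119, "claw": -1}, {"offset": [0, 0, 0], "roll": -0.119, "claw": -1}, {"offset": [0, 0, 0], "roll": -0.119, "claw": -1}, {"offset": [0, 0, 0], "roll": -0.119, "claw": -1}, {"offset": [0, 0, 0], "roll": -0.119, "claw": -1}, {"offset": [0, 0, 0], "roll": -0.119, "claw": -1}, {"offset": [0, 0, 0], "roll": -0.119, "claw": -1}]'

```text
t: 17.67
tool_pos: [0.4385, -0.2857, 0.1355]
tcp_rot: [0.0, 0.029, 1.0, -0.0]
contact_force: [-0.3, -0.8, -1.1]
finger_gap: 0.054
finger_force: 15.0
```

Emit:
arm_command --steps '[{"offset": [0, 0, 0], "roll": -0.119, "claw": -1}, {"offset": [0, 0, 0], "roll": 0, "claw": -1}]'

```text
t: 17.83
tool_pos: [0.4385, -0.2858, 0.1355]
tcp_rot: [0.0, -0.03, 1.0, -0.0]
contact_force: [-0.7, -0.4, -0.1]
finger_gap: 0.0541
finger_force: 15.0
```

```bash
python3 - <<'E'
from h import *
p,psi,s=here(); print(s['t'],p,degrees(psi),s['finger_gap'])
q=loc(C,16,-107.5); print(q)
plan([('over',*q,135,93.1)])
E
```

```text
17.8333 [ 438.50100947 -285.81492471  135.51083381] 93.4590466307615 0.05410285771222089
(650.5900591210826, 15.222568947688643)
over roll 0.006 (1 rows) then offset [-228.1 289.1 0.5] (6.9 rows) yaw 93.1
```

Emit:
arm_command --steps '[{"offset": [-22.8, 28.9, 0], "roll": 0.006, "claw": -1}, {"offset": [-22.8, 28.9, 0], "roll": 0, "claw": -1}, {"offset": [-22.8, 28.9, 0], "roll": 0, "claw": -1}, {"offset": [-22.8, 28.9, 0], "roll": 0, "claw": -1}, {"offset": [-22.8, 28.9, 0], "roll": 0, "claw": -1}, {"offset": [-22.8, 28.9, 0], "roll": 0, "claw": -1}, {"offset": [-22.8, 28.9, 0], "roll": 0, "claw": -1}, {"offset": [-22.8, 28.9, 0], "roll": 0, "claw": -1}, {"offset": [-22.8, 28.9, 0], "roll": 0, "claw": -1}, {"offset": [-22.8, 28.9, 0], "roll": 0, "claw": -1}]'

```text
t: 18.67
tool_pos: [0.6527, 0.016, 0.1353]
tcp_rot: [0.0, -0.022, 1.0, -0.0]
contact_force: [1.0, -0.1, -0.9]
finger_gap: 0.0541
finger_force: 15.0
```

Emit:
arm_command --steps '[{"offset": [0, 0, 0], "roll": 0, "claw": -1}, {"offset": [0, 0, 0], "roll": 0, "claw": -1}]'

```text
t: 18.83
tool_pos: [0.6526, 0.0177, 0.1348]
tcp_rot: [0.0, -0.025, 1.0, 0.001]
contact_force: [-0.5, -0.6, -0.5]
finger_gap: 0.0537
finger_force: 15.0
```

```bash
python3 - <<'E'
from h import *
p,psi,s=here(); print(s['t'],p,degrees(psi),s['finger_gap'])
q=loc(C,15.5,-108); print(q)
plan([('over',*q,135,93.1),('dn',*q,52,93.1)])
E
```

```text
18.8333 [652.57398508  17.74327911 134.82873878] 92.86095982990192 0.05368215376872189
(650.117830192412, 14.696261206033142)
over roll -0.004 (1 rows) then offset [2.6 -2.9 -0.2] (0.1 rows) yaw 93.1
dn roll -0.000 (0 rows) then offset [-0.0 0.0 83.0] (2.0 rows) yaw 93.1
```

Emit:
arm_command --steps '[{"offset": [2.6, -2.9, 0], "roll": -0.004, "claw": -1}, {"offset": [0, 0, 28], "roll": 0, "claw": -1}, {"offset": [0, 0, 28], "roll": 0, "claw": -1}, {"offset": [0, 0, 26], "roll": 0, "claw": -1}, {"offset": [0, 0, 2], "roll": 0, "claw": -1}, {"offset": [0, 0, 0], "roll": 0, "claw": -1}]'

```text
t: 19.33
tool_pos: [0.6488, 0.0099, 0.0507]
tcp_rot: [-0.0, -0.025, 1.0, -0.0]
contact_force: [0.3, 1.7, 3.7]
finger_gap: 0.0576
finger_force: 14.5
```

Emit:
arm_command --steps '[{"offset": [0, 0, 1.5], "roll": 0, "claw": -1}, {"offset": [0, 0, 0], "roll": 0, "claw": -1}, {"offset": [0, 0, 0], "roll": 0, "claw": -1}]'

```text
t: 19.58
tool_pos: [0.6489, 0.0098, 0.0508]
tcp_rot: [0.0, -0.025, 1.0, -0.0]
contact_force: [-1.7, 2.0, 6.8]
finger_gap: 0.0573
finger_force: 14.7
```

Emit:
arm_command --steps '[{"offset": [0, 0, -15], "roll": 0, "claw": -1}, {"offset": [0, 0, -20], "roll": 0, "claw": -1}, {"offset": [0, 0, 0], "roll": 0, "claw": -1}, {"offset": [0, 0, 0], "roll": 0, "claw": -1}]'

```text
t: 19.92
tool_pos: [0.6499, 0.0095, 0.0861]
tcp_rot: [0.001, -0.025, 1.0, -0.0]
contact_force: [-0.9, -0.3, -1.5]
finger_gap: 0.0532
finger_force: 15.0
```

```bash
python3 - <<'E'
from h import *
p,psi,s=here(); print(s['t'],p,degrees(psi),s['finger_gap'],s['tcp_rot'])
q=loc(C,15.5,-107); print(q)
plan([('over',*q,85,93.1)])
c=wcap(); cv2.imwrite('pics/w3.png',c['frame'][:,:,::-1])
E
```

```text
19.9167 [649.85381984   9.54526766  86.06198313] 92.87432977016645 0.05320437516315882 [ 1.16192232e-03 -2.50810791e-02  9.99684674e-01 -3.78071883e-04]
(650.0637513794272, 15.69479787635936)
over roll -0.004 (1 rows) then offset [-0.5 6.1 1.1] (0.1 rows) yaw 93.1
```

View pics/w3.png

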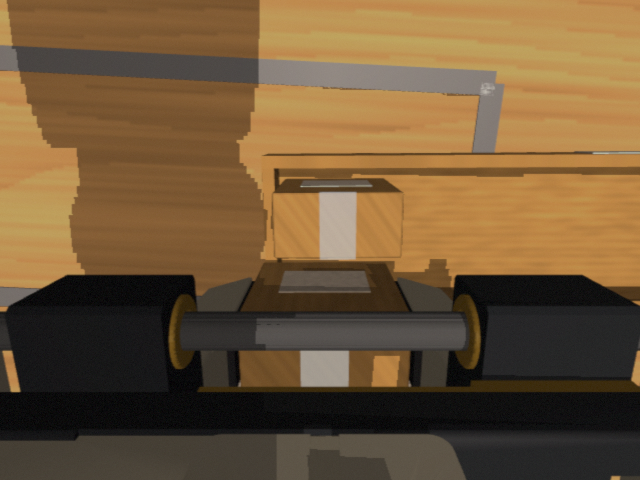

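The first slim stands in place at (338,220). The held box caught the end wall because I read the pose before the arm had settled, so I'll shift it +y and lower again.

Emit:
arm_command --steps '[{"offset": [-0.5, 7, 0], "roll": -0.004, "claw": -1}, {"offset": [0, 0, 0], "roll": 0, "claw": -1}, {"offset": [0, 0, 0], "roll": 0, "claw": -1}, {"offset": [0, 0, 0], "roll": 0, "claw": -1}]'

```text
t: 20.3
tool_pos: [0.6492, 0.0186, 0.084]
tcp_rot: [-0.001, -0.029, 1.0, -0.0]
contact_force: [-0.5, 0.6, -0.9]
finger_gap: 0.0539
finger_force: 15.0
```

Emit:
arm_command --steps '[{"offset": [0, 0, 16], "roll": 0, "claw": -1}, {"offset": [0, 0, 16], "roll": 0, "claw": -1}, {"offset": [0, 0, 0], "roll": 0, "claw": -1}, {"offset": [0, 0, 2], "roll": 0, "claw": -1}, {"offset": [0, 0, 0], "roll": 0, "claw": -1}]'

```text
t: 20.72
tool_pos: [0.6497, 0.0183, 0.0508]
tcp_rot: [-0.0, -0.029, 1.0, -0.0]
contact_force: [0.2, 0.5, -0.9]
finger_gap: 0.0541
finger_force: 15.0
```

Emit:
arm_command --steps '[{"offset": [0, 0, 1.5], "roll": 0, "claw": -1}, {"offset": [0, 0, 0], "roll": 0, "claw": -1}, {"offset": [0, 0, 0], "roll": 0, "claw": -1}]'

```text
t: 20.97
tool_pos: [0.65, 0.0184, 0.0497]
tcp_rot: [0.0, -0.029, 1.0, 0.0]
contact_force: [0.4, 0.1, -0.9]
finger_gap: 0.054
finger_force: 15.0
```

Emit:
arm_command --steps '[{"offset": [0, 0, 1.5], "roll": 0, "claw": -1}, {"offset": [0, 0, 0], "roll": 0, "claw": -1}, {"offset": [0, 0, 0], "roll": 0, "claw": -1}]'

```text
t: 21.22
tool_pos: [0.6496, 0.0184, 0.0477]
tcp_rot: [0.0, -0.029, 1.0, 0.0]
contact_force: [-0.3, 0.7, -1.6]
finger_gap: 0.0538
finger_force: 15.0
```

Emit:
arm_command --steps '[{"offset": [0, 0, 1.5], "roll": 0, "claw": -1}, {"offset": [0, 0, 0], "roll": 0, "claw": -1}, {"offset": [0, 0, 0], "roll": 0, "claw": -1}]'

```text
t: 21.47
tool_pos: [0.6495, 0.0184, 0.046]
tcp_rot: [-0.0, -0.029, 1.0, -0.0]
contact_force: [-0.6, -0.3, 0.5]
finger_gap: 0.0537
finger_force: 15.0
```

Emit:
arm_command --steps '[{"offset": [0, 0, 1.2], "roll": 0, "claw": -1}, {"offset": [0, 0, 0], "roll": 0, "claw": -1}, {"offset": [0, 0, 0], "roll": 0, "claw": -1}]'

```text
t: 21.72
tool_pos: [0.6495, 0.0184, 0.0448]
tcp_rot: [-0.0, -0.029, 1.0, 0.0]
contact_force: [-0.1, -1.2, -1.3]
finger_gap: 0.054
finger_force: 15.0
```

Emit:
arm_command --steps '[{"offset": [0, 0, 1.2], "roll": 0, "claw": -1}, {"offset": [0, 0, 0], "roll": 0, "claw": -1}, {"offset": [0, 0, 0], "roll": 0, "claw": -1}]'

```text
t: 21.97
tool_pos: [0.6495, 0.0184, 0.0436]
tcp_rot: [-0.0, -0.029, 1.0, -0.0]
contact_force: [-0.2, 0.3, -1.1]
finger_gap: 0.0533
finger_force: 15.0
```

Emit:
arm_command --steps '[{"offset": [0, 0, 1], "roll": 0, "claw": -1}, {"offset": [0, 0, 0], "roll": 0, "claw": -1}, {"offset": [0, 0, 0], "roll": 0, "claw": -1}]'

```text
t: 22.22
tool_pos: [0.6496, 0.0184, 0.0427]
tcp_rot: [-0.0, -0.029, 1.0, 0.0]
contact_force: [-0.3, 0.0, -0.4]
finger_gap: 0.0541
finger_force: 15.0
```

```bash
python3 - <<'E'
from h import *
p,psi,s=here(); print(s['t'],p,degrees(psi),s['finger_gap'],s['contact_force'])
c=wcap(); W=cloud(c); print('held box face z, first box z')
for px in((325,275),(290,270),(360,270),(325,295),(338,190),(338,210)): print(px,(W[px[1],px[0]]*1000).round(1))
cv2.imwrite('pics/w4.png',c['frame'][:,:,::-1])
E
```

```text
22.2167 [649.59395777  18.37023061  42.65930041] 93.27061711210278 0.05413460058144309 [-0.32877121  0.02748106 -0.37134499]
held box face z, first box z
(325, 275) [628.   18.3  61.2]
(290, 270) [627.2   7.   60.4]
(360, 270) [625.4  29.1  61.8]
(325, 295) [633.9  18.6  63.2]
(338, 190) [606.8  22.5  12.4]
(338, 210) [606.6  20.9  62.9]
```

View pics/w4.png

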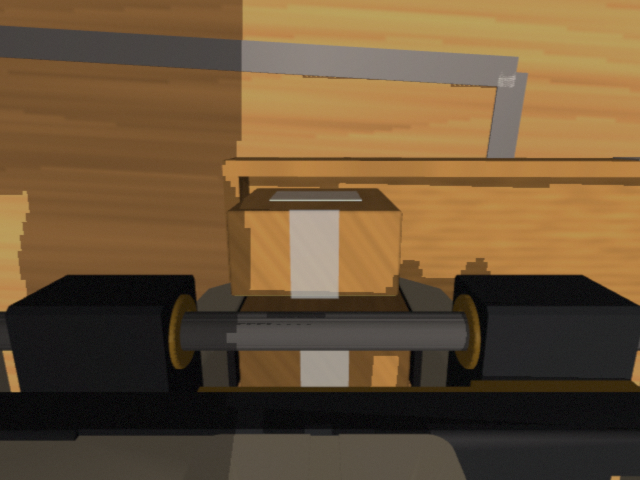

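The held slim is essentially on the floor (its top is at about 63 mm, level with the first). Releasing it and going for box34.

Emit:
arm_command --steps '[{"offset": [0, 0, 0], "roll": 0, "claw": 1}, {"offset": [0, 0, 0], "roll": 0, "claw": 1}, {"offset": [0, 0, 0], "roll": 0, "claw": 1}, {"offset": [0, 0, -20], "roll": 0, "claw": 1}, {"offset": [0, 0, -35], "roll": 0, "claw": 1}, {"offset": [0, 0, -35], "roll": 0, "claw": 1}]'

```text
t: 22.77
tool_pos: [0.6485, 0.0183, 0.1327]
tcp_rot: [-0.001, -0.029, 1.0, -0.0]
contact_force: [1.9, -0.7, 0.4]
finger_gap: 0.0884
finger_force: 0.0
```

Emit:
arm_command --steps '[{"offset": [0, 0, 0], "roll": 0.118, "claw": 1}, {"offset": [0, 0, 0], "roll": 0.118, "claw": 1}, {"offset": [0, 0, 0], "roll": 0.118, "claw": 1}, {"offset": [0, 0, 0], "roll": 0.118, "claw": 1}, {"offset": [0, 0, 0], "roll": 0.118, "claw": 1}, {"offset": [0, 0, 0], "roll": 0.118, "claw": 1}, {"offset": [0, 0, 0], "roll": 0.118, "claw": 1}, {"offset": [0, 0, 0], "roll": 0.118, "claw": 1}, {"offset": [0, 0, 0], "roll": 0.118, "claw": 1}, {"offset": [0, 0, 0], "roll": 0.118, "claw": 1}]'

```text
t: 23.6
tool_pos: [0.6496, 0.0185, 0.1328]
tcp_rot: [0.0, 0.535, 0.845, 0.0]
contact_force: [0.4, -0.4, -0.1]
finger_gap: 0.092
finger_force: 0.0
```

Emit:
arm_command --steps '[{"offset": [0, 0, 0], "roll": 0.118, "claw": 1}, {"offset": [0, 0, 0], "roll": 0.118, "claw": 1}, {"offset": [0, 0, 0], "roll": 0, "claw": 1}]'

```text
t: 23.85
tool_pos: [0.6496, 0.0188, 0.1327]
tcp_rot: [0.0, 0.63, 0.776, 0.0]
contact_force: [0.4, -0.2, -0.3]
finger_gap: 0.0919
finger_force: 0.0
```

```bash
python3 - <<'E'
from h import *
p,psi,s=here(); print(s['t'],p,degrees(psi),s['finger_gap'])
plan([('above',427.9,-178.7,135,12)])
E
```

```text
23.85 [649.62151699  18.76234101 132.71837575] 11.853925505830992 0.09188983962941491
above roll -0.003 (1 rows) then offset [-147.0 -257.9 -2.3] (6.2 rows) yaw 12.0
```

Emit:
arm_command --steps '[{"offset": [-14.7, -25.8, 0], "roll": 0, "claw": 1}, {"offset": [-14.7, -25.8, 0], "roll": 0, "claw": 1}, {"offset": [-14.7, -25.8, 0], "roll": 0, "claw": 1}, {"offset": [-14.7, -25.8, 0], "roll": 0, "claw": 1}, {"offset": [-14.7, -25.8, 0], "roll": 0, "claw": 1}, {"offset": [-14.7, -25.8, 0], "roll": 0, "claw": 1}, {"offset": [-14.7, -25.8, 0], "roll": 0, "claw": 1}, {"offset": [-14.7, -25.8, 0], "roll": 0, "claw": 1}, {"offset": [-14.7, -25.8, 0], "roll": 0, "claw": 1}, {"offset": [-14.7, -25.8, 0], "roll": 0, "claw": 1}]'

```text
t: 24.68
tool_pos: [0.4273, -0.1804, 0.133]
tcp_rot: [0.0, 0.626, 0.779, 0.0]
contact_force: [0.8, -0.4, 0.0]
finger_gap: 0.092
finger_force: 0.0
```

Emit:
arm_command --steps '[{"offset": [0, 0, 0], "roll": 0, "claw": 1}, {"offset": [0, 0, 0], "roll": 0, "claw": 1}, {"offset": [0, 0, 0], "roll": 0, "claw": 1}, {"offset": [0, 0, 0], "roll": 0, "claw": 1}]'

```text
t: 25.02
tool_pos: [0.4293, -0.1789, 0.1328]
tcp_rot: [0.0, 0.627, 0.779, 0.0]
contact_force: [0.2, -0.5, -0.5]
finger_gap: 0.0917
finger_force: 0.0
```

```bash
python3 - <<'E'
from h import *
p,psi,s=here(); print(s['t'],p,degrees(psi))
plan([('above',427.9,-178.7,135,12),('dn',427.9,-178.7,45,12)])
c=r.capture('top'); print(carton(c)); box_list(c)
E
```

```text
25.0167 [ 429.31930668 -178.91297495  132.83334392] 12.317960867632811
above roll 0.006 (1 rows) then offset [0.5 -1.3 -2.2] (0.1 rows) yaw 12.0
dn roll -0.000 (0 rows) then offset [0.0 0.0 90.0] (2.2 rows) yaw 12.0
((628.5, 121.8, 286.3, 85.0, 93.4), 755)
(666.9, -391.2) (60.1, 42.9) 41.4 66.1
(636.4, 16.0) (62.0, 55.9) 3.0 64.0
(621.4, 247.8) (64.3, 7.9) 2.8 66.4
(554.3, -318.9) (59.7, 40.6) 40.0 66.3
(547.6, -414.6) (41.6, 61.5) 84.1 65.8
(424.2, 173.0) (29.9, 123.9) 88.9 48.9
(437.6, 327.6) (61.0, 49.4) 20.7 60.2
(437.8, 51.2) (60.3, 56.5) 24.7 64.6
(431.8, -52.3) (75.5, 71.0) 67.4 80.2
```

Emit:
arm_command --steps '[{"offset": [0.5, -1.3, 0], "roll": 0, "claw": 1}, {"offset": [0, 0, 30], "roll": 0, "claw": 1}, {"offset": [0, 0, 30], "roll": 0, "claw": 1}, {"offset": [0, 0, 28], "roll": 0, "claw": 1}, {"offset": [0, 0, 0], "roll": 0, "claw": -1}, {"offset": [0, 0, 0], "roll": 0, "claw": -1}, {"offset": [0, 0, 0], "roll": 0, "claw": -1}, {"offset": [0, 0, 0], "roll": 0, "claw": -1}, {"offset": [0, 0, 0], "roll": 0, "claw": -1}, {"offset": [0, 0, 0], "roll": 0, "claw": -1}]'

```text
t: 25.95
tool_pos: [0.4278, -0.1796, 0.046]
tcp_rot: [0.001, 0.628, 0.778, 0.001]
contact_force: [-0.8, 0.9, 9.6]
finger_gap: 0.0603
finger_force: 15.0
```

Emit:
arm_command --steps '[{"offset": [0, 0, 0], "roll": 0, "claw": -1}, {"offset": [0, 0, 0], "roll": 0, "claw": -1}, {"offset": [0, 0, 0], "roll": 0, "claw": -1}]'

```text
t: 26.2
tool_pos: [0.4279, -0.1796, 0.046]
tcp_rot: [0.001, 0.628, 0.778, 0.001]
contact_force: [-0.6, 1.2, 9.9]
finger_gap: 0.0602
finger_force: 15.0
```

Emit:
arm_command --steps '[{"offset": [0, 0, -20], "roll": 0, "claw": -1}, {"offset": [0, 0, -35], "roll": 0, "claw": -1}, {"offset": [0, 0, -35], "roll": 0, "claw": -1}, {"offset": [0, 0, 0], "roll": 0.08, "claw": -1}, {"offset": [0, 0, 0], "roll": 0.08, "claw": -1}, {"offset": [0, 0, 0], "roll": 0, "claw": -1}]'

```text
t: 26.7
tool_pos: [0.4274, -0.1793, 0.1359]
tcp_rot: [0.001, 0.69, 0.724, 0.001]
contact_force: [0.1, 0.8, -1.2]
finger_gap: 0.0599
finger_force: 15.0
```

```bash
python3 - <<'E'
from h import *
p,psi,s=here(); print(s['t'],p,degrees(psi),s['finger_gap'])
q=loc(C,0,-53); print(q)
plan([('over',*q,135,3.1)])
E
```

```text
26.7 [ 427.43698564 -179.25719099  135.89438201] 2.778912425988064 0.059885795005340116
(631.6661770881931, 68.77755647271078)
over roll -0.006 (1 rows) then offset [236.6 217.3 0.9] (5.7 rows) yaw 3.1
```

Emit:
arm_command --steps '[{"offset": [23.7, 21.7, 0], "roll": 0, "claw": -1}, {"offset": [23.7, 21.7, 0], "roll": 0, "claw": -1}, {"offset": [23.7, 21.7, 0], "roll": 0, "claw": -1}, {"offset": [23.7, 21.7, 0], "roll": 0, "claw": -1}, {"offset": [23.7, 21.7, 0], "roll": 0, "claw": -1}, {"offset": [23.7, 21.7, 0], "roll": 0, "claw": -1}, {"offset": [23.7, 21.7, 0], "roll": 0, "claw": -1}, {"offset": [23.7, 21.7, 0], "roll": 0, "claw": -1}, {"offset": [23.7, 21.7, 0], "roll": 0, "claw": -1}, {"offset": [23.7, 21.7, 0], "roll": 0, "claw": -1}]'

```text
t: 27.53
tool_pos: [0.6318, 0.07, 0.1345]
tcp_rot: [-0.0, 0.687, 0.726, -0.0]
contact_force: [-0.1, -0.2, -1.1]
finger_gap: 0.0602
finger_force: 15.0
```

Emit:
arm_command --steps '[{"offset": [0, 0, 0], "roll": -0.005, "claw": -1}, {"offset": [0, 0, 0], "roll": 0, "claw": -1}, {"offset": [0, 0, 0], "roll": 0, "claw": -1}, {"offset": [0, 0, 0], "roll": 0, "claw": -1}, {"offset": [0, 0, 0], "roll": 0, "claw": -1}]'

```text
t: 27.95
tool_pos: [0.6308, 0.0671, 0.1348]
tcp_rot: [0.0, 0.687, 0.726, -0.0]
contact_force: [0.4, 0.0, -1.0]
finger_gap: 0.0598
finger_force: 15.0
```

```bash
python3 - <<'E'
from h import *
p,psi,s=here(); print(s['t'],p,degrees(psi),s['finger_gap'])
q=loc(C,0,-53); print(q)
plan([('over',*q,135,3.1),('dn',*q,53,3.1)])
E
```

```text
27.95 [630.76169768  67.08267339 134.84872337] 3.1833461423403837 0.05979619348215005
(631.6661770881931, 68.77755647271078)
over roll 0.001 (1 rows) then offset [1.6 1.0 -0.2] (0.0 rows) yaw 3.1
dn roll -0.000 (0 rows) then offset [0.0 0.0 82.0] (2.0 rows) yaw 3.1
```

Emit:
arm_command --steps '[{"offset": [1.6, 1.0, 0], "roll": 0, "claw": -1}, {"offset": [0, 0, 28], "roll": 0, "claw": -1}, {"offset": [0, 0, 28], "roll": 0, "claw": -1}, {"offset": [0, 0, 27], "roll": 0, "claw": -1}, {"offset": [0, 0, 0], "roll": 0, "claw": -1}, {"offset": [0, 0, 0], "roll": 0, "claw": -1}]'

```text
t: 28.45
tool_pos: [0.6314, 0.0697, 0.0509]
tcp_rot: [-0.001, 0.687, 0.727, -0.001]
contact_force: [0.1, -0.5, -1.3]
finger_gap: 0.0602
finger_force: 15.0
```

Emit:
arm_command --steps '[{"offset": [0, 0, 1.3], "roll": 0, "claw": -1}, {"offset": [0, 0, 0], "roll": 0, "claw": -1}, {"offset": [0, 0, 0], "roll": 0, "claw": -1}]'

```text
t: 28.7
tool_pos: [0.6327, 0.0702, 0.0515]
tcp_rot: [0.0, 0.687, 0.727, 0.001]
contact_force: [-0.1, 0.1, -1.2]
finger_gap: 0.06
finger_force: 15.0
```

```bash
python3 - <<'E'
from h import *
p,psi,s=here(); print(s['t'],p,degrees(psi),s['finger_gap'],uv(p[0],p[1]))
E
```

```text
28.7 [632.74248197  70.20840564  51.53063357] 3.257975864761088 0.06004640314539365 (np.float64(1.2), np.float64(-51.6))
```

Emit:
arm_command --steps '[{"offset": [-3, -1, 0], "roll": 0, "claw": -1}, {"offset": [-3, 0, 0], "roll": 0, "claw": -1}, {"offset": [-3, 0, 0], "roll": 0, "claw": -1}, {"offset": [-3, 0, 0], "roll": 0, "claw": -1}, {"offset": [0, 0, 0], "roll": 0, "claw": -1}, {"offset": [0, 0, 0], "roll": 0, "claw": -1}]'

```text
t: 29.2
tool_pos: [0.6319, 0.0577, 0.0505]
tcp_rot: [0.0, 0.687, 0.727, -0.0]
contact_force: [0.4, 0.0, -0.7]
finger_gap: 0.0597
finger_force: 15.0
```

Emit:
arm_command --steps '[{"offset": [-1, 0, 0], "roll": 0, "claw": -1}, {"offset": [0, 0, 0], "roll": 0, "claw": -1}, {"offset": [0, 0, 0], "roll": 0, "claw": -1}]'

```text
t: 29.45
tool_pos: [0.6319, 0.0572, 0.0504]
tcp_rot: [-0.0, 0.687, 0.727, -0.0]
contact_force: [0.3, -0.1, -1.1]
finger_gap: 0.0599
finger_force: 15.0
```

```bash
python3 - <<'E'
from h import *
p,psi,s=here(); print(s['t'],p,degrees(psi),s['finger_gap'],uv(p[0],p[1]),s['contact_force'])
E
```

```text
29.45 [631.94372477  57.17962006  50.36784943] 3.262952459331979 0.05986395823028981 (np.float64(-0.4), np.float64(-64.6)) [ 0.33957565 -0.12818274 -1.09852543]
```

Emit:
arm_command --steps '[{"offset": [-1, 0, 0], "roll": 0, "claw": -1}, {"offset": [0, 0, 0], "roll": 0, "claw": -1}, {"offset": [0, 0, 0], "roll": 0, "claw": -1}]'

```text
t: 29.7
tool_pos: [0.632, 0.0563, 0.0504]
tcp_rot: [-0.0, 0.687, 0.727, 0.0]
contact_force: [-0.7, 0.8, -0.4]
finger_gap: 0.06
finger_force: 15.0
```

Emit:
arm_command --steps '[{"offset": [-1, 0, 0], "roll": 0, "claw": -1}, {"offset": [0, 0, 0], "roll": 0, "claw": -1}, {"offset": [0, 0, 0], "roll": 0, "claw": -1}]'

```text
t: 29.95
tool_pos: [0.6321, 0.0551, 0.0504]
tcp_rot: [0.0, 0.687, 0.727, -0.0]
contact_force: [-0.4, 0.2, -1.3]
finger_gap: 0.06
finger_force: 15.0
```

Emit:
arm_command --steps '[{"offset": [-1, 0, 0], "roll": 0, "claw": -1}, {"offset": [0, 0, 0], "roll": 0, "claw": -1}, {"offset": [0, 0, 0], "roll": 0, "claw": -1}]'

```text
t: 30.2
tool_pos: [0.6321, 0.0549, 0.0505]
tcp_rot: [-0.0, 0.687, 0.727, 0.0]
contact_force: [-0.9, 4.2, 0.5]
finger_gap: 0.0598
finger_force: 15.0
```

Emit:
arm_command --steps '[{"offset": [0.5, 0, 1], "roll": 0, "claw": -1}, {"offset": [0, 0, 0], "roll": 0, "claw": 1}, {"offset": [0, 0, 0], "roll": 0, "claw": 1}, {"offset": [0, 0, 0], "roll": 0, "claw": 1}, {"offset": [0, 0, -20], "roll": 0, "claw": 1}, {"offset": [0, 0, -35], "roll": 0, "claw": 1}, {"offset": [0, 0, -30], "roll": 0, "claw": 1}, {"offset": [0, 0, 0], "roll": 0.08, "claw": 1}, {"offset": [0, 0, 0], "roll": 0.08, "claw": 1}, {"offset": [0, 0, 0], "roll": 0, "claw": 1}]'

```text
t: 31.03
tool_pos: [0.6325, 0.0544, 0.1351]
tcp_rot: [0.0, 0.744, 0.668, 0.0]
contact_force: [0.3, 0.1, -0.7]
finger_gap: 0.0916
finger_force: 0.0
```

```bash
python3 - <<'E'
from h import *
p,psi,s=here(); print(s['t'],p,degrees(psi),s['finger_gap'])
plan([('above',547.6,-414.6,135,-6)])
E
```

```text
31.0333 [632.45802538  54.35691649 135.11501   ] -6.141237696062475 0.09156739634663276
above roll -0.002 (1 rows) then offset [-475.3 -35.4 0.1] (11.4 rows) yaw -6.0
```

Emit:
arm_command --steps '[{"offset": [-30, -2.2, 0], "roll": 0, "claw": 1}, {"offset": [-30, -2.2, 0], "roll": 0, "claw": 1}, {"offset": [-30, -2.2, 0], "roll": 0, "claw": 1}, {"offset": [-30, -2.2, 0], "roll": 0, "claw": 1}, {"offset": [-30, -2.2, 0], "roll": 0, "claw": 1}, {"offset": [-30, -2.2, 0], "roll": 0, "claw": 1}, {"offset": [-30, -2.2, 0], "roll": 0, "claw": 1}, {"offset": [-30, -2.2, 0], "roll": 0, "claw": 1}]'

```text
t: 31.7
tool_pos: [0.5891, -0.1839, 0.134]
tcp_rot: [-0.0, 0.742, 0.671, -0.0]
contact_force: [0.8, 0.6, 0.7]
finger_gap: 0.0918
finger_force: 0.0
```

Emit:
arm_command --steps '[{"offset": [-30, -2.2, 0], "roll": 0, "claw": 1}, {"offset": [-30, -2.2, 0], "roll": 0, "claw": 1}, {"offset": [-30, -2.2, 0], "roll": 0, "claw": 1}, {"offset": [-30, -2.2, 0], "roll": 0, "claw": 1}, {"offset": [-30, -2.2, 0], "roll": 0, "claw": 1}, {"offset": [-30, -2.2, 0], "roll": 0, "claw": 1}, {"offset": [-30, -2.2, 0], "roll": 0, "claw": 1}, {"offset": [-25.5, -2.2, 0], "roll": 0, "claw": 1}]'

```text
t: 32.37
tool_pos: [0.5467, -0.4173, 0.134]
tcp_rot: [-0.0, 0.742, 0.67, -0.001]
contact_force: [-0.0, 0.1, 0.0]
finger_gap: 0.0919
finger_force: 0.0
```

Emit:
arm_command --steps '[{"offset": [0, 0, 0], "roll": 0, "claw": 1}, {"offset": [0, 0, 0], "roll": 0, "claw": 1}, {"offset": [0, 0, 0], "roll": 0, "claw": 1}, {"offset": [0, 0, 0], "roll": 0, "claw": 1}, {"offset": [0, 0, 0], "roll": 0, "claw": 1}]'

```text
t: 32.78
tool_pos: [0.5489, -0.4131, 0.1342]
tcp_rot: [-0.0, 0.742, 0.671, 0.0]
contact_force: [0.1, -0.5, 0.6]
finger_gap: 0.0918
finger_force: 0.0
```

```bash
python3 - <<'E'
from h import *
p,psi,s=here(); print(s['t'],p,degrees(psi))
plan([('above',547.6,-414.6,135,-6),('dn',547.6,-414.6,46,-6)])
c=r.capture('top'); print(carton(c)); box_list(c)
f=c['frame'][150:330,150:520,::-1]; cv2.imwrite('pics/top2.png',cv2.resize(f,None,fx=2.16,fy=2.16,interpolation=cv2.INTER_CUBIC))
E
```

```text
32.7833 [ 548.87509935 -413.14287933  134.21773512] -5.759861580389039
above roll 0.004 (1 rows) then offset [-1.6 -1.1 -0.8] (0.0 rows) yaw -6.0
dn roll -0.000 (0 rows) then offset [0.0 0.0 89.0] (2.1 rows) yaw -6.0
((628.0, 122.0, 285.9, 85.1, 92.5), 685)
(666.8, -391.0) (59.3, 43.2) 40.3 66.0
(635.3, 29.3) (62.5, 88.1) 4.5 65.0
(621.5, 247.9) (62.7, 8.2) 2.8 66.5
(553.8, -318.0) (59.6, 42.1) 39.6 66.1
(575.7, -408.9) (11.7, 27.0) 19.0 65.4
(424.4, 173.1) (29.9, 123.8) 88.9 49.1
(437.8, 328.0) (60.1, 49.3) 20.5 59.8
(437.7, 51.1) (59.8, 56.5) 25.1 64.2
(430.9, -54.3) (70.8, 68.6) 0.8 80.0
```

View pics/top2.png

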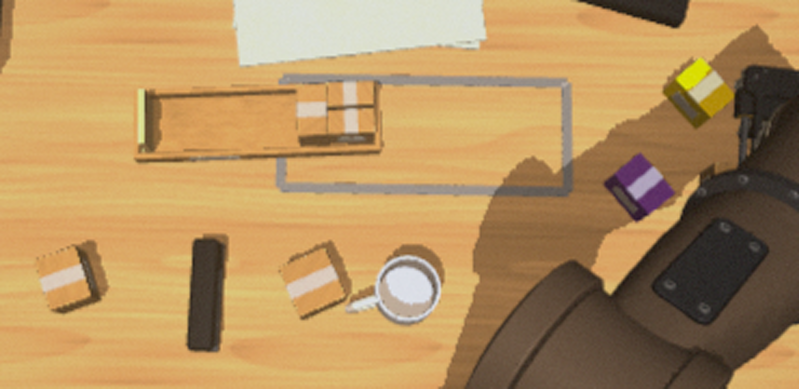

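The top view shows the slims against the fixed wall at (350,110), with box34 square beside them at (312,113). The gripper is over the plain box40, and purple (640,185) and yellow (700,92) are untouched. Picking box40.

Emit:
arm_command --steps '[{"offset": [-1.6, -1.1, 0], "roll": 0, "claw": 1}, {"offset": [0, 0, 30], "roll": 0, "claw": 1}, {"offset": [0, 0, 30], "roll": 0, "claw": 1}, {"offset": [0, 0, 28], "roll": 0, "claw": 1}, {"offset": [0, 0, 0], "roll": 0, "claw": -1}, {"offset": [0, 0, 0], "roll": 0, "claw": -1}, {"offset": [0, 0, 0], "roll": 0, "claw": -1}, {"offset": [0, 0, 0], "roll": 0, "claw": -1}, {"offset": [0, 0, 0], "roll": 0, "claw": -1}, {"offset": [0, 0, 0], "roll": 0, "claw": -1}]'

```text
t: 33.72
tool_pos: [0.5478, -0.4169, 0.0483]
tcp_rot: [0.001, 0.743, 0.67, 0.0]
contact_force: [-0.1, -0.0, 7.3]
finger_gap: 0.0594
finger_force: 15.0
```

Emit:
arm_command --steps '[{"offset": [0, 0, 0], "roll": 0, "claw": -1}, {"offset": [0, 0, 0], "roll": 0, "claw": -1}, {"offset": [0, 0, 0], "roll": 0, "claw": -1}]'

```text
t: 33.97
tool_pos: [0.5478, -0.4169, 0.0483]
tcp_rot: [0.001, 0.743, 0.67, 0.0]
contact_force: [-0.8, 0.9, 7.3]
finger_gap: 0.0597
finger_force: 15.0
```

Emit:
arm_command --steps '[{"offset": [0, 0, -20], "roll": 0, "claw": -1}, {"offset": [0, 0, -35], "roll": 0, "claw": -1}, {"offset": [0, 0, -35], "roll": 0, "claw": -1}, {"offset": [0, 0, 0], "roll": -0.08, "claw": -1}, {"offset": [0, 0, 0], "roll": -0.075, "claw": -1}, {"offset": [0, 0, 0], "roll": 0, "claw": -1}, {"offset": [0, 0, 0], "roll": 0, "claw": -1}]'

```text
t: 34.55
tool_pos: [0.5468, -0.416, 0.1367]
tcp_rot: [0.0, 0.689, 0.724, 0.0]
contact_force: [0.2, -0.6, -1.7]
finger_gap: 0.0601
finger_force: 15.0
```

```bash
python3 - <<'E'
from h import *
p,psi,s=here(); print(s['t'],p,degrees(psi),s['finger_gap'])
q=loc(C,0,-49+20+6); print(q)
plan([('over',*q,136,3.1)])
E
```

```text
34.55 [ 546.82244958 -416.01484924  136.68891159] 2.841486888700568 0.06013470506587137
(630.0438126986497, 98.73365658249713)
over roll -0.005 (1 rows) then offset [509.5 110.9 0.7] (12.2 rows) yaw 3.1
```

Emit:
arm_command --steps '[{"offset": [30, 6.5, 0], "roll": -0.004, "claw": -1}, {"offset": [30, 6.5, 0], "roll": 0, "claw": -1}, {"offset": [30, 6.5, 0], "roll": 0, "claw": -1}, {"offset": [30, 6.5, 0], "roll": 0, "claw": -1}, {"offset": [30, 6.5, 0], "roll": 0, "claw": -1}, {"offset": [30, 6.5, 0], "roll": 0, "claw": -1}, {"offset": [30, 6.5, 0], "roll": 0, "claw": -1}, {"offset": [30, 6.5, 0], "roll": 0, "claw": -1}, {"offset": [30, 6.5, 0], "roll": 0, "claw": -1}]'

```text
t: 35.3
tool_pos: [0.5901, -0.1417, 0.1361]
tcp_rot: [-0.0, 0.688, 0.726, -0.0]
contact_force: [0.6, 0.2, -1.6]
finger_gap: 0.0596
finger_force: 15.0
```

Emit:
arm_command --steps '[{"offset": [30, 6.5, 0], "roll": 0, "claw": -1}, {"offset": [30, 6.5, 0], "roll": 0, "claw": -1}, {"offset": [30, 6.5, 0], "roll": 0, "claw": -1}, {"offset": [30, 6.5, 0], "roll": 0, "claw": -1}, {"offset": [30, 6.5, 0], "roll": 0, "claw": -1}, {"offset": [30, 6.5, 0], "roll": 0, "claw": -1}, {"offset": [30, 6.5, 0], "roll": 0, "claw": -1}, {"offset": [30, 6.5, 0], "roll": 0, "claw": -1}]'

```text
t: 35.97
tool_pos: [0.6286, 0.1007, 0.136]
tcp_rot: [-0.0, 0.688, 0.726, -0.0]
contact_force: [0.3, -0.3, -1.6]
finger_gap: 0.0599
finger_force: 15.0
```

Emit:
arm_command --steps '[{"offset": [0, 0, 0], "roll": 0, "claw": -1}, {"offset": [0, 0, 0], "roll": 0, "claw": -1}, {"offset": [0, 0, 0], "roll": 0, "claw": -1}, {"offset": [0, 0, 0], "roll": 0, "claw": -1}, {"offset": [0, 0, 0], "roll": 0, "claw": -1}]'

```text
t: 36.38
tool_pos: [0.6288, 0.0974, 0.1364]
tcp_rot: [0.0, 0.688, 0.726, -0.0]
contact_force: [0.2, 0.3, -1.8]
finger_gap: 0.0601
finger_force: 15.0
```

```bash
python3 - <<'E'
from h import *
p,psi,s=here(); print(s['t'],p,degrees(psi),s['finger_gap'])
q=loc(C,0,-23); print(q)
plan([('over',*q,136,3.1),('dn',*q,55,3.1)])
E
```

```text
36.3833 [628.79100247  97.42861725 136.42417651] 3.0356522385551443 0.060133159312119634
(630.0438126986497, 98.73365658249713)
over roll -0.001 (1 rows) then offset [1.2 1.3 0.4] (0.0 rows) yaw 3.1
dn roll -0.000 (0 rows) then offset [0.0 0.0 81.0] (1.9 rows) yaw 3.1
```

Emit:
arm_command --steps '[{"offset": [1.2, 1.3, 0], "roll": 0, "claw": -1}, {"offset": [0, 0, 28], "roll": 0, "claw": -1}, {"offset": [0, 0, 28], "roll": 0, "claw": -1}, {"offset": [0, 0, 27], "roll": 0, "claw": -1}, {"offset": [0, 0, 0], "roll": 0, "claw": -1}, {"offset": [0, 0, 0], "roll": 0, "claw": -1}, {"offset": [0, 0, 0], "roll": 0, "claw": -1}]'

```text
t: 36.97
tool_pos: [0.6304, 0.0999, 0.0541]
tcp_rot: [0.0, 0.687, 0.726, 0.0]
contact_force: [0.7, -0.5, -0.5]
finger_gap: 0.0598
finger_force: 15.0
```

Emit:
arm_command --steps '[{"offset": [-2, 0, 0], "roll": 0, "claw": -1}, {"offset": [-2, 0, 0], "roll": 0, "claw": -1}, {"offset": [0, 0, 0], "roll": 0, "claw": -1}, {"offset": [0, 0, 0], "roll": 0, "claw": -1}]'

```text
t: 37.3
tool_pos: [0.6306, 0.0962, 0.0541]
tcp_rot: [0.0, 0.687, 0.726, 0.0]
contact_force: [0.8, -0.5, -1.4]
finger_gap: 0.0597
finger_force: 15.0
```

Emit:
arm_command --steps '[{"offset": [-1.5, 0, 0], "roll": 0, "claw": -1}, {"offset": [0, 0, 0], "roll": 0, "claw": -1}, {"offset": [0, 0, 0], "roll": 0, "claw": -1}]'

```text
t: 37.55
tool_pos: [0.6304, 0.0949, 0.0535]
tcp_rot: [0.0, 0.687, 0.727, 0.0]
contact_force: [-0.6, 0.5, -1.2]
finger_gap: 0.0602
finger_force: 15.0
```

```bash
python3 - <<'E'
from h import *
p,psi,s=here(); print(s['t'],p,degrees(psi),s['finger_gap'],uv(p[0],p[1]),s['contact_force'])
E
```

```text
37.55 [630.40791153  94.90853403  53.50289631] 3.198335653153598 0.060184824985710324 (np.float64(0.2), np.float64(-26.8)) [-0.62818352  0.48545281 -1.19606385]
```

Emit:
arm_command --steps '[{"offset": [-1.5, 0, 0], "roll": 0, "claw": -1}, {"offset": [0, 0, 0], "roll": 0, "claw": -1}, {"offset": [0, 0, 0], "roll": 0, "claw": -1}]'

```text
t: 37.8
tool_pos: [0.6305, 0.0934, 0.0534]
tcp_rot: [0.0, 0.687, 0.727, -0.0]
contact_force: [-0.0, 0.1, -2.1]
finger_gap: 0.0597
finger_force: 15.0
```

Emit:
arm_command --steps '[{"offset": [-1.2, 0, 0], "roll": 0, "claw": -1}, {"offset": [0, 0, 0], "roll": 0, "claw": -1}, {"offset": [0, 0, 0], "roll": 0, "claw": -1}]'

```text
t: 38.05
tool_pos: [0.6306, 0.0922, 0.0534]
tcp_rot: [0.0, 0.687, 0.727, 0.0]
contact_force: [-0.3, -0.6, -1.4]
finger_gap: 0.06
finger_force: 15.0
```

Emit:
arm_command --steps '[{"offset": [-1, 0, 0], "roll": 0, "claw": -1}, {"offset": [0, 0, 0], "roll": 0, "claw": -1}, {"offset": [0, 0, 0], "roll": 0, "claw": -1}]'

```text
t: 38.3
tool_pos: [0.6306, 0.0913, 0.0534]
tcp_rot: [-0.0, 0.687, 0.727, 0.0]
contact_force: [0.9, 0.2, -0.7]
finger_gap: 0.0602
finger_force: 15.0
```

Emit:
arm_command --steps '[{"offset": [0, 0, 1], "roll": 0, "claw": -1}, {"offset": [0, 0, 0], "roll": 0, "claw": 1}, {"offset": [0, 0, 0], "roll": 0, "claw": 1}, {"offset": [0, 0, 0], "roll": 0, "claw": 1}, {"offset": [0, 0, -20], "roll": 0, "claw": 1}, {"offset": [0, 0, -35], "roll": 0, "claw": 1}, {"offset": [0, 0, -30], "roll": 0, "claw": 1}]'

```text
t: 38.88
tool_pos: [0.6302, 0.091, 0.1383]
tcp_rot: [-0.0, 0.687, 0.727, -0.001]
contact_force: [0.9, 0.4, 1.2]
finger_gap: 0.0911
finger_force: 0.0
```

Emit:
arm_command --steps '[{"offset": [0, 0, 0], "roll": -0.096, "claw": 1}, {"offset": [0, 0, 0], "roll": -0.096, "claw": 1}, {"offset": [0, 0, 0], "roll": -0.096, "claw": 1}, {"offset": [0, 0, 0], "roll": -0.096, "claw": 1}, {"offset": [0, 0, 0], "roll": 0, "claw": 1}, {"offset": [0, 0, 0], "roll": 0, "claw": 1}]'

```text
t: 39.38
tool_pos: [0.6307, 0.0911, 0.1375]
tcp_rot: [-0.0, 0.537, 0.843, 0.0]
contact_force: [0.3, -0.2, 0.6]
finger_gap: 0.0922
finger_force: 0.0
```

```bash
python3 - <<'E'
from h import *
p,psi,s=here(); print(s['t'],p,degrees(psi),s['finger_gap'])
plan([('above',437.7,51.1,136,25)])
c=r.capture('scene'); box_list(c)
E
```

```text
39.3833 [630.66793353  91.1186644  137.5343271 ] 25.020697016825707 0.09224096586251986
above roll 0.000 (1 rows) then offset [45.3 -191.8 1.5] (4.6 rows) yaw 25.0
(344.3, 1638.4) (222.9, 130.9) 62.8 77.1
(448.6, 866.8) (203.4, 19.2) 0.8 75.1
(680.4, 624.0) (298.3, 59.6) 78.4 81.5
(569.3, 637.9) (66.1, 53.9) 81.3 56.7
(417.2, 317.2) (19.6, 51.4) 25.6 57.3
(416.3, 169.3) (30.7, 107.7) 86.4 46.0
(436.5, 49.4) (60.2, 62.0) 25.2 61.0
(427.6, -54.7) (71.2, 81.9) 54.8 71.2
(633.2, 47.6) (62.6, 133.1) 4.6 63.6
(553.7, -320.3) (59.9, 42.5) 39.9 62.8
(665.9, -392.6) (60.0, 42.5) 40.6 62.7
(638.4, -585.5) (60.2, 21.4) 55.7 79.7
```

Box56 hasn't moved. Going there in slow rows.

Emit:
arm_command --steps '[{"offset": [5.6, -24, 0], "roll": 0, "claw": 1}, {"offset": [5.6, -24, 0], "roll": 0, "claw": 1}, {"offset": [5.6, -24, 0], "roll": 0, "claw": 1}, {"offset": [5.6, -24, 0], "roll": 0, "claw": 1}, {"offset": [5.6, -24, 0], "roll": 0, "claw": 1}, {"offset": [5.6, -24, 0], "roll": 0, "claw": 1}, {"offset": [5.6, -24, 0], "roll": 0, "claw": 1}, {"offset": [5.6, -24, 0], "roll": 0, "claw": 1}]'

```text
t: 40.1
tool_pos: [0.4367, 0.0498, 0.1374]
tcp_rot: [-0.0, 0.537, 0.843, 0.0]
contact_force: [0.3, 0.6, -0.3]
finger_gap: 0.0918
finger_force: 0.0
```

Emit:
arm_command --steps '[{"offset": [0, 0, 0], "roll": 0, "claw": 1}, {"offset": [0, 0, 0], "roll": 0, "claw": 1}, {"offset": [0, 0, 0], "roll": 0, "claw": 1}, {"offset": [0, 0, 0], "roll": 0, "claw": 1}, {"offset": [0, 0, 0], "roll": 0, "claw": 1}]'

```text
t: 40.52
tool_pos: [0.4388, 0.0503, 0.1375]
tcp_rot: [0.0, 0.536, 0.844, 0.0]
contact_force: [-0.3, 0.2, 0.2]
finger_gap: 0.0917
finger_force: 0.0
```

```bash
python3 - <<'E'
from h import *
p,psi,s=here(); print(s['t'],p,degrees(psi),s['finger_gap'])
plan([('above',437.7,51.1,136,25),('dn',437.7,51.1,46,25)])
c=wcap(); cv2.imwrite('pics/w5.png',c['frame'][:,:,::-1]); W=cloud(c)
m=(W[...,2]>.03)&(W[...,2]<.085)&(W[...,1]<.03)&(W[...,1]>-.02)&(W[...,0]>.33)&(W[...,0]<.47); q=W[m]*1000
print('near handle', q.shape, q[np.argsort(-q[:,1])][:5].round(0).tolist() if len(q) else '')
E
```

```text
40.5167 [438.80214275  50.28792216 137.45107674] 25.17349813607145 0.09170342531736626
above roll 0.003 (1 rows) then offset [1.2 -0.7 1.5] (0.0 rows) yaw 25.0
dn roll -0.000 (0 rows) then offset [0.0 0.0 90.0] (2.2 rows) yaw 25.0
near handle (2500, 3) [[419.0, 30.0, 61.0], [448.0, 30.0, 63.0], [442.0, 30.0, 62.0], [434.0, 30.0, 62.0], [443.0, 30.0, 62.0]]
```

View pics/w5.png

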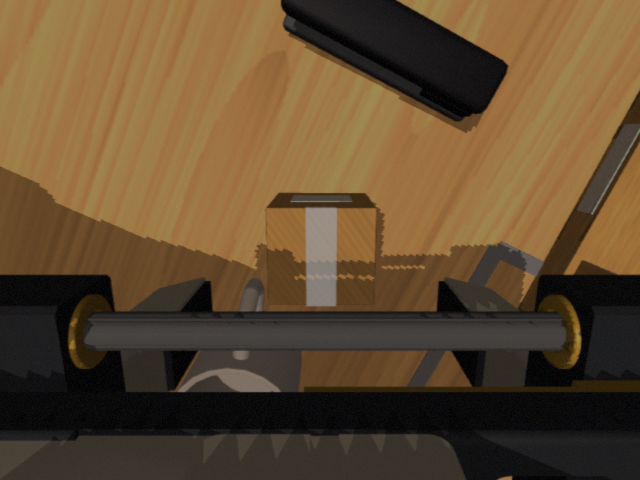

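```bash
python3 - <<'E'
from h import *
p,psi,s=here(); c=wcap(); W=cloud(c)*1000
q=W[280:308,238:266].reshape(-1,3); q=q[(q[:,2]>15)&(q[:,2]<90)]
d=q-np.array([437.7,51.1,0]); a=radians(25)
ty=d[:,0]*cos(a)+d[:,1]*sin(a); tx=-d[:,0]*sin(a)+d[:,1]*cos(a)
i=np.argsort(-tx)[::12]; print(np.c_[tx,ty,q[:,2]][i].round(0).tolist()[:45])
E
```

```text
[[-21.0, -41.0, 43.0], [-22.0, -42.0, 38.0], [-22.0, -42.0, 41.0], [-22.0, -41.0, 44.0], [-22.0, -40.0, 50.0], [-23.0, -42.0, 50.0], [-23.0, -39.0, 41.0], [-23.0, -40.0, 51.0], [-23.0, -38.0, 49.0], [-23.0, -45.0, 36.0], [-23.0, -38.0, 49.0], [-23.0, -37.0, 35.0], [-24.0, -38.0, 45.0], [-24.0, -38.0, 51.0], [-24.0, -45.0, 51.0], [-24.0, -39.0, 52.0], [-25.0, -38.0, 50.0], [-25.0, -39.0, 54.0], [-25.0, -37.0, 48.0], [-25.0, -37.0, 36.0], [-26.0, -45.0, 54.0], [-26.0, -38.0, 53.0], [-26.0, -40.0, 56.0], [-26.0, -36.0, 37.0], [-26.0, -44.0, 56.0], [-27.0, -38.0, 54.0], [-27.0, -44.0, 58.0], [-27.0, -36.0, 47.0], [-27.0, -40.0, 59.0], [-27.0, -38.0, 57.0], [-28.0, -38.0, 54.0], [-28.0, -41.0, 60.0], [-28.0, -44.0, 59.0], [-28.0, -42.0, 61.0], [-29.0, -41.0, 61.0], [-29.0, -44.0, 62.0], [-29.0, -40.0, 60.0], [-29.0, -37.0, 58.0], [-30.0, -46.0, 57.0], [-30.0, -37.0, 32.0], [-31.0, -37.0, 32.0], [-35.0, -38.0, 25.0], [-38.0, -39.0, 24.0], [-40.0, -39.0, 23.0], [-42.0, -40.0, 22.0]]
```

The mug handle tip is about 21 mm from the box centre in tool x. I'll grip 5 mm off-centre, away from it.

Emit:
arm_command --steps '[{"offset": [6.2, -0.7, 0], "roll": 0, "claw": 1}, {"offset": [0, 0, 30], "roll": 0, "claw": 1}, {"offset": [0, 0, 30], "roll": 0, "claw": 1}, {"offset": [0, 0, 30], "roll": 0, "claw": 1}, {"offset": [0, 0, 0], "roll": 0, "claw": -1}, {"offset": [0, 0, 0], "roll": 0, "claw": -1}, {"offset": [0, 0, 0], "roll": 0, "claw": -1}, {"offset": [0, 0, 0], "roll": 0, "claw": -1}, {"offset": [0, 0, 0], "roll": 0, "claw": -1}, {"offset": [0, 0, 0], "roll": 0, "claw": -1}]' --force 20

```text
t: 41.45
tool_pos: [0.4354, 0.0557, 0.0488]
tcp_rot: [0.001, 0.536, 0.844, 0.001]
contact_force: [-1.2, -0.7, 11.2]
finger_gap: 0.0597
finger_force: 20.0
```

Emit:
arm_command --steps '[{"offset": [0, 0, 0], "roll": 0, "claw": -1}, {"offset": [0, 0, 0], "roll": 0, "claw": -1}, {"offset": [0, 0, 0], "roll": 0, "claw": -1}]'

```text
t: 41.7
tool_pos: [0.4354, 0.0557, 0.0487]
tcp_rot: [0.001, 0.536, 0.844, 0.001]
contact_force: [-1.6, 0.8, 10.4]
finger_gap: 0.0601
finger_force: 20.0
```

Emit:
arm_command --steps '[{"offset": [0, 0, -20], "roll": 0, "claw": -1}, {"offset": [0, 0, -35], "roll": 0, "claw": -1}, {"offset": [0, 0, -35], "roll": 0, "claw": -1}, {"offset": [0, 0, 0], "roll": 0.096, "claw": -1}, {"offset": [0, 0, 0], "roll": 0.096, "claw": -1}, {"offset": [0, 0, 0], "roll": 0.096, "claw": -1}, {"offset": [0, 0, 0], "roll": 0.096, "claw": -1}, {"offset": [0, 0, 0], "roll": 0, "claw": -1}, {"offset": [0, 0, 0], "roll": 0, "claw": -1}]'

```text
t: 42.45
tool_pos: [0.4345, 0.0555, 0.1379]
tcp_rot: [0.0, 0.686, 0.728, 0.0]
contact_force: [-0.4, 0.5, -1.8]
finger_gap: 0.06
finger_force: 20.0
```

```bash
python3 - <<'E'
from h import *
p,psi,s=here(); print(s['t'],p,degrees(psi),s['finger_gap'])
q=loc(C,0,19+5+7); print(q)
plan([('over',*q,136,3.1)])
E
```

```text
42.45 [434.53413359  55.49880691 137.87381606] 3.382099121180657 0.059997663777748345
(627.1235567974719, 152.65463678011258)
over roll 0.005 (1 rows) then offset [86.6 197.6 1.9] (4.7 rows) yaw 3.1
```

Emit:
arm_command --steps '[{"offset": [10.8, 24.7, 0], "roll": 0.005, "claw": -1}, {"offset": [10.8, 24.7, 0], "roll": 0, "claw": -1}, {"offset": [10.8, 24.7, 0], "roll": 0, "claw": -1}, {"offset": [10.8, 24.7, 0], "roll": 0, "claw": -1}, {"offset": [10.8, 24.7, 0], "roll": 0, "claw": -1}, {"offset": [10.8, 24.7, 0], "roll": 0, "claw": -1}, {"offset": [10.8, 24.7, 0], "roll": 0, "claw": -1}, {"offset": [10.8, 24.7, 0], "roll": 0, "claw": -1}]'

```text
t: 43.12
tool_pos: [0.6283, 0.1524, 0.1373]
tcp_rot: [-0.0, 0.688, 0.726, -0.0]
contact_force: [-0.4, -1.0, -1.2]
finger_gap: 0.06
finger_force: 20.0
```

Emit:
arm_command --steps '[{"offset": [0, 0, 0], "roll": 0, "claw": -1}, {"offset": [0, 0, 0], "roll": 0, "claw": -1}, {"offset": [0, 0, 0], "roll": 0, "claw": -1}, {"offset": [0, 0, 0], "roll": 0, "claw": -1}, {"offset": [0, 0, 0], "roll": 0, "claw": -1}]'

```text
t: 43.53
tool_pos: [0.6267, 0.1512, 0.1376]
tcp_rot: [-0.0, 0.689, 0.725, -0.0]
contact_force: [0.7, 0.2, -0.9]
finger_gap: 0.0597
finger_force: 20.0
```

```bash
python3 - <<'E'
from h import *
p,psi,s=here(); print(s['t'],p,degrees(psi),s['finger_gap'])
q=loc(C,0,31); print(q)
plan([('over',*q,136,3.1),('dn',*q,54,3.1)])
c=r.capture('top'); print(carton(c)); box_list(c)
E
```

```text
43.5333 [626.6674579  151.2000233  137.61507705] 2.9227010150257486 0.059736299137032385
(627.1235567974719, 152.65463678011258)
over roll -0.003 (1 rows) then offset [1.4 0.5 1.6] (0.0 rows) yaw 3.1
dn roll -0.000 (0 rows) then offset [0.0 0.0 82.0] (2.0 rows) yaw 3.1
((630.8, 54.8, 151.5, 83.3, 92.4), 276)
(667.0, -391.5) (60.1, 43.2) 38.4 65.8
(633.8, 49.2) (61.9, 127.9) 4.3 67.1
(554.4, -318.9) (59.6, 40.9) 40.3 66.1
(440.8, 350.2) (21.6, 48.3) 84.9 61.0
(430.8, -54.2) (71.4, 70.7) 64.1 80.5
(387.8, 162.8) (7.4, 50.4) 85.6 47.8
```

Emit:
arm_command --steps '[{"offset": [1.4, 0.5, 0], "roll": -0.003, "claw": -1}, {"offset": [0, 0, 28], "roll": 0, "claw": -1}, {"offset": [0, 0, 28], "roll": 0, "claw": -1}, {"offset": [0, 0, 27], "roll": 0, "claw": -1}, {"offset": [0, 0, 0], "roll": 0, "claw": -1}, {"offset": [0, 0, 0], "roll": 0, "claw": -1}, {"offset": [0, 0, 0], "roll": 0, "claw": -1}]'

```text
t: 44.22
tool_pos: [0.628, 0.1532, 0.0551]
tcp_rot: [-0.0, 0.688, 0.726, 0.0]
contact_force: [0.0, -0.5, -1.1]
finger_gap: 0.0602
finger_force: 20.0
```

Emit:
arm_command --steps '[{"offset": [-2, 0, 0], "roll": 0, "claw": -1}, {"offset": [-2, 0, 0], "roll": 0, "claw": -1}, {"offset": [0, 0, 0], "roll": 0, "claw": -1}, {"offset": [0, 0, 0], "roll": 0, "claw": -1}]'

```text
t: 44.55
tool_pos: [0.6283, 0.149, 0.0551]
tcp_rot: [0.0, 0.688, 0.726, 0.0]
contact_force: [-0.4, 0.4, -2.1]
finger_gap: 0.0599
finger_force: 20.0
```

Emit:
arm_command --steps '[{"offset": [-1.2, 0, 0], "roll": 0, "claw": -1}, {"offset": [0, 0, 0], "roll": 0, "claw": -1}, {"offset": [0, 0, 0], "roll": 0, "claw": -1}]'

```text
t: 44.8
tool_pos: [0.6281, 0.148, 0.0545]
tcp_rot: [0.0, 0.688, 0.726, 0.0]
contact_force: [-0.2, -0.7, -1.5]
finger_gap: 0.0596
finger_force: 20.0
```

```bash
python3 - <<'E'
from h import *
p,psi,s=here(); print(s['t'],p,degrees(psi),s['finger_gap'],uv(p[0],p[1]),s['contact_force'])
E
```

```text
44.8 [628.14445284 148.01598854  54.5045457 ] 3.0856979142342453 0.05963331943561004 (np.float64(0.8), np.float64(26.3)) [-0.21326739 -0.74378755 -1.48564385]
```

Emit:
arm_command --steps '[{"offset": [-1.4, 0, 0], "roll": 0, "claw": -1}, {"offset": [0, 0, 1.8], "roll": 0, "claw": -1}, {"offset": [0, 0, 0], "roll": 0, "claw": -1}, {"offset": [0, 0, 0], "roll": 0, "claw": 1}, {"offset": [0, 0, 0], "roll": 0, "claw": 1}, {"offset": [0, 0, 0], "roll": 0, "claw": 1}, {"offset": [0, 0, -20], "roll": 0, "claw": 1}, {"offset": [0, 0, -35], "roll": 0, "claw": 1}, {"offset": [0, 0, -30], "roll": 0, "claw": 1}]'

```text
t: 45.55
tool_pos: [0.6278, 0.1465, 0.1385]
tcp_rot: [-0.0, 0.688, 0.726, -0.001]
contact_force: [1.3, -0.6, 0.2]
finger_gap: 0.0908
finger_force: 0.0
```

Emit:
arm_command --steps '[{"offset": [0, 0, 0], "roll": -0.101, "claw": 1}, {"offset": [0, 0, 0], "roll": -0.101, "claw": 1}, {"offset": [0, 0, 0], "roll": -0.101, "claw": 1}, {"offset": [0, 0, 0], "roll": 0, "claw": 1}, {"offset": [0, 0, 0], "roll": 0, "claw": 1}]'

```text
t: 45.97
tool_pos: [0.6283, 0.1466, 0.1378]
tcp_rot: [-0.0, 0.572, 0.82, 0.0]
contact_force: [-0.6, -0.0, -0.1]
finger_gap: 0.0918
finger_force: 0.0
```

```bash
python3 - <<'E'
from h import *
p,psi,s=here(); print(s['t'],p,degrees(psi),s['finger_gap'])
plan([('above',437.7,327.8,136,20.5)])
E
```

```text
45.9667 [628.25778336 146.5764417  137.75065411] 20.26376193128173 0.09177373705457402
above roll -0.004 (1 rows) then offset [236.5 -115.0 1.8] (5.7 rows) yaw 20.5
```

Emit:
arm_command --steps '[{"offset": [23.7, -11.5, 0], "roll": -0.004, "claw": 1}, {"offset": [23.7, -11.5, 0], "roll": 0, "claw": 1}, {"offset": [23.7, -11.5, 0], "roll": 0, "claw": 1}, {"offset": [23.7, -11.5, 0], "roll": 0, "claw": 1}, {"offset": [23.7, -11.5, 0], "roll": 0, "claw": 1}, {"offset": [23.7, -11.5, 0], "roll": 0, "claw": 1}, {"offset": [23.7, -11.5, 0], "roll": 0, "claw": 1}, {"offset": [23.7, -11.5, 0], "roll": 0, "claw": 1}, {"offset": [23.7, -11.5, 0], "roll": 0, "claw": 1}, {"offset": [23.7, -11.5, 0], "roll": 0, "claw": 1}]'

```text
t: 46.8
tool_pos: [0.436, 0.3286, 0.1376]
tcp_rot: [-0.0, 0.57, 0.821, 0.0]
contact_force: [-0.1, 0.4, 0.5]
finger_gap: 0.092
finger_force: 0.0
```

Emit:
arm_command --steps '[{"offset": [0, 0, 0], "roll": 0, "claw": 1}, {"offset": [0, 0, 0], "roll": 0, "claw": 1}, {"offset": [0, 0, 0], "roll": 0, "claw": 1}, {"offset": [0, 0, 0], "roll": 0, "claw": 1}, {"offset": [0, 0, 0], "roll": 0, "claw": 1}]'

```text
t: 47.22
tool_pos: [0.4379, 0.3268, 0.1376]
tcp_rot: [0.0, 0.57, 0.822, -0.0]
contact_force: [-0.6, 0.6, -0.2]
finger_gap: 0.0914
finger_force: 0.0
```

```bash
python3 - <<'E'
from h import *
p,psi,s=here(); print(s['t'],p,degrees(psi))
plan([('above',437.7,327.8,136,20.5),('dn',437.7,327.8,44,20.5)])
for n in ('top','scene'):
    c=r.capture(n); print(n); box_list(c)
E
```

```text
47.2167 [437.9155462  326.84221709 137.61149172] 20.517250459803492
above roll 0.000 (1 rows) then offset [1.0 0.1 1.6] (0.0 rows) yaw 20.5
dn roll -0.000 (0 rows) then offset [0.0 0.0 92.0] (2.2 rows) yaw 20.5
top
(666.9, -391.4) (59.7, 42.3) 39.6 66.2
(632.1, 77.9) (62.8, 185.3) 3.6 67.5
(620.9, 248.0) (64.0, 8.5) 3.5 65.3
(554.0, -318.6) (59.7, 42.2) 40.3 66.1
(424.2, 173.0) (30.4, 124.0) 88.8 49.1
(442.6, 314.8) (59.9, 21.2) 20.0 59.8
(431.0, -54.3) (71.6, 70.8) 63.6 79.4
scene
(392.1, 1626.7) (147.8, 197.6) 16.2 76.0
(376.1, 866.2) (18.1, 352.1) 89.7 75.7
(678.9, 621.5) (294.1, 45.1) 81.5 80.5
(550.9, 635.7) (103.9, 88.0) 79.7 55.9
(436.3, 324.9) (61.0, 53.4) 21.9 57.1
(424.3, 170.9) (34.1, 124.7) 89.9 46.0
(620.5, 245.9) (65.8, 11.7) 3.5 61.4
(631.3, 76.2) (62.2, 187.9) 3.6 64.6
(432.3, -50.4) (83.6, 73.7) 70.3 70.7
(554.1, -320.9) (60.2, 41.4) 40.2 62.8
(666.0, -392.6) (60.4, 42.2) 40.9 62.9
(638.9, -585.8) (59.3, 20.7) 56.3 79.3
```

Emit:
arm_command --steps '[{"offset": [1, 0, 0], "roll": 0, "claw": 1}, {"offset": [0, 0, 31], "roll": 0, "claw": 1}, {"offset": [0, 0, 31], "roll": 0, "claw": 1}, {"offset": [0, 0, 31], "roll": 0, "claw": 1}, {"offset": [0, 0, 0], "roll": 0, "claw": -1}, {"offset": [0, 0, 0], "roll": 0, "claw": -1}, {"offset": [0, 0, 0], "roll": 0, "claw": -1}, {"offset": [0, 0, 0], "roll": 0, "claw": -1}, {"offset": [0, 0, 0], "roll": 0, "claw": -1}, {"offset": [0, 0, 0], "roll": 0, "claw": -1}]'

```text
t: 48.15
tool_pos: [0.4373, 0.3295, 0.0462]
tcp_rot: [0.0, 0.569, 0.823, 0.001]
contact_force: [-0.3, -0.6, 8.8]
finger_gap: 0.0598
finger_force: 20.0
```

Emit:
arm_command --steps '[{"offset": [0, 0, 0], "roll": 0, "claw": -1}, {"offset": [0, 0, 0], "roll": 0, "claw": -1}, {"offset": [0, 0, 0], "roll": 0, "claw": -1}]'

```text
t: 48.4
tool_pos: [0.4373, 0.3295, 0.0462]
tcp_rot: [0.0, 0.569, 0.823, 0.001]
contact_force: [-1.5, -1.2, 9.6]
finger_gap: 0.06
finger_force: 20.0
```

Emit:
arm_command --steps '[{"offset": [0, 0, -20], "roll": 0, "claw": -1}, {"offset": [0, 0, -35], "roll": 0, "claw": -1}, {"offset": [0, 0, -38], "roll": 0, "claw": -1}, {"offset": [0, 0, 0], "roll": 0.101, "claw": -1}, {"offset": [0, 0, 0], "roll": 0.101, "claw": -1}, {"offset": [0, 0, 0], "roll": 0.101, "claw": -1}, {"offset": [0, 0, 0], "roll": 0, "claw": -1}, {"offset": [0, 0, 0], "roll": 0, "claw": -1}]'

```text
t: 49.07
tool_pos: [0.4365, 0.3289, 0.1381]
tcp_rot: [0.0, 0.685, 0.728, 0.0]
contact_force: [-0.1, -0.4, -1.7]
finger_gap: 0.0599
finger_force: 20.0
```

```bash
python3 - <<'E'
from h import *
p,psi,s=here(); print(s['t'],p,degrees(psi),s['finger_gap'])
q=loc(C,0,80); print(q)
plan([('over',*q,136,3.1)])
E
```

```text
49.0667 [436.53413628 328.94925101 138.06104659] 3.5104258690504606 0.05987083053765617
(624.4736949612179, 201.58293362609695)
over roll 0.007 (1 rows) then offset [-137.3 180.8 2.1] (4.3 rows) yaw 3.1
```

Emit:
arm_command --steps '[{"offset": [-17.2, 22.6, 0], "roll": 0.007, "claw": -1}, {"offset": [-17.2, 22.6, 0], "roll": 0, "claw": -1}, {"offset": [-17.2, 22.6, 0], "roll": 0, "claw": -1}, {"offset": [-17.2, 22.6, 0], "roll": 0, "claw": -1}, {"offset": [-17.2, 22.6, 0], "roll": 0, "claw": -1}, {"offset": [-17.2, 22.6, 0], "roll": 0, "claw": -1}, {"offset": [-17.2, 22.6, 0], "roll": 0, "claw": -1}, {"offset": [-17.2, 22.6, 0], "roll": 0, "claw": -1}]'

```text
t: 49.73
tool_pos: [0.6253, 0.1997, 0.1375]
tcp_rot: [-0.0, 0.687, 0.726, -0.0]
contact_force: [0.3, 0.1, -0.5]
finger_gap: 0.06
finger_force: 20.0
```

Emit:
arm_command --steps '[{"offset": [0, 0, 0], "roll": 0, "claw": -1}, {"offset": [0, 0, 0], "roll": 0, "claw": -1}, {"offset": [0, 0, 0], "roll": 0, "claw": -1}, {"offset": [0, 0, 0], "roll": 0, "claw": -1}, {"offset": [0, 0, 0], "roll": 0, "claw": -1}]'

```text
t: 50.15
tool_pos: [0.6233, 0.202, 0.1376]
tcp_rot: [-0.0, 0.688, 0.726, -0.0]
contact_force: [0.3, -0.2, -0.8]
finger_gap: 0.0596
finger_force: 20.0
```

```bash
python3 - <<'E'
from h import *
p,psi,s=here(); print(s['t'],p,degrees(psi),s['finger_gap'])
q=loc(C,0,80); print(q)
plan([('over',*q,138,3.1)])
E
```

```text
50.15 [623.34488329 202.04938113 137.59370819] 3.069231196574342 0.0596325165066967
(624.4736949612179, 201.58293362609695)
over roll -0.001 (1 rows) then offset [-0.5 1.1 -0.4] (0.0 rows) yaw 3.1
```

Emit:
arm_command --steps '[{"offset": [-0.5, 1.1, 0], "roll": 0, "claw": -1}, {"offset": [0, 0, 28], "roll": 0, "claw": -1}, {"offset": [0, 0, 28], "roll": 0, "claw": -1}, {"offset": [0, 0, 29], "roll": 0, "claw": -1}, {"offset": [0, 0, 0], "roll": 0, "claw": -1}, {"offset": [0, 0, 0], "roll": 0, "claw": -1}, {"offset": [0, 0, 0], "roll": 0, "claw": -1}]'

```text
t: 50.73
tool_pos: [0.6254, 0.2006, 0.0533]
tcp_rot: [-0.0, 0.689, 0.725, 0.0]
contact_force: [0.0, -0.5, -1.0]
finger_gap: 0.0598
finger_force: 20.0
```

Emit:
arm_command --steps '[{"offset": [-1.5, 0, 0], "roll": 0, "claw": -1}, {"offset": [-1.5, 0, 0], "roll": 0, "claw": -1}, {"offset": [-1.5, 0, 0], "roll": 0, "claw": -1}, {"offset": [0, 0, 0], "roll": 0, "claw": -1}, {"offset": [0, 0, 0], "roll": 0, "claw": -1}]'

```text
t: 51.15
tool_pos: [0.6258, 0.1956, 0.0531]
tcp_rot: [0.0, 0.689, 0.725, 0.0]
contact_force: [-0.1, 0.3, -0.8]
finger_gap: 0.0598
finger_force: 20.0
```

```bash
python3 - <<'E'
from h import *
p,psi,s=here(); print(s['t'],p,degrees(psi),s['finger_gap'],uv(p[0],p[1]),s['contact_force'])
E
```

```text
51.15 [625.84963666 195.6147515   53.06542035] 2.897122119811765 0.059810039184062705 (np.float64(1.1), np.float64(74.0)) [-0.1195833   0.33851338 -0.75987586]
```

Emit:
arm_command --steps '[{"offset": [0, 0, 2.2], "roll": 0, "claw": -1}, {"offset": [0, 0, 0], "roll": 0, "claw": -1}, {"offset": [0, 0, 0], "roll": 0, "claw": 1}, {"offset": [0, 0, 0], "roll": 0, "claw": 1}, {"offset": [0, 0, 0], "roll": 0, "claw": 1}, {"offset": [0, 0, -25], "roll": 0, "claw": 1}, {"offset": [0, 0, -25], "roll": 0, "claw": 1}, {"offset": [25, -0.5, 0], "roll": -0.004, "claw": -1}, {"offset": [25, -0.5, 0], "roll": 0, "claw": -1}, {"offset": [26, 0, 0], "roll": 0, "claw": -1}]'

```text
t: 51.98
tool_pos: [0.6211, 0.2721, 0.1014]
tcp_rot: [0.0, 0.688, 0.726, 0.001]
contact_force: [0.5, 0.9, 0.5]
finger_gap: 0.0763
finger_force: 0.0
```

Emit:
arm_command --steps '[{"offset": [0, 0, 0], "roll": 0, "claw": -1}, {"offset": [0, 0, 0], "roll": 0, "claw": -1}, {"offset": [0, 0, 0], "roll": 0, "claw": -1}, {"offset": [0, 0, 0], "roll": 0, "claw": -1}, {"offset": [0, 0, 0], "roll": 0, "claw": -1}, {"offset": [0, 0, 0], "roll": 0, "claw": -1}, {"offset": [0, 0, 0], "roll": 0, "claw": -1}, {"offset": [0, 0, 0], "roll": 0, "claw": -1}]'

```text
t: 52.65
tool_pos: [0.6207, 0.2712, 0.1005]
tcp_rot: [0.0, 0.688, 0.726, 0.0]
contact_force: [1.1, 0.6, 0.4]
finger_gap: 0.0228
finger_force: 0.0
```

```bash
python3 - <<'E'
from h import *
p,psi,s=here(); print(s['t'],p,degrees(psi),s['finger_gap'],uv(p[0],p[1]))
c=r.capture('top'); print(carton(c)); box_list(c)
c=r.capture('scene'); print('scene'); box_list(c)
E
```

```text
52.65 [620.74457463 271.20848121 100.5186604 ] 3.110708957875148 0.022849043814965515 (np.float64(0.0), np.float64(149.7))
((626.4, 121.8, 285.6, 83.0, 91.9), 522)
(666.3, -390.6) (59.6, 43.9) 40.4 65.5
(630.5, 101.6) (62.4, 233.0) 3.8 66.8
(621.4, 248.0) (64.1, 8.3) 4.4 65.7
(554.0, -318.3) (59.5, 41.2) 40.1 66.2
(424.1, 173.2) (30.1, 123.6) 89.2 48.9
(431.9, -52.6) (74.8, 71.3) 69.4 80.1
scene
(343.9, 1644.7) (203.7, 136.9) 58.7 76.7
(492.3, 863.8) (20.5, 116.1) 89.5 76.1
(678.6, 622.3) (290.7, 33.4) 83.3 80.8
(575.5, 638.7) (68.3, 39.8) 79.3 62.1
(424.4, 170.0) (32.4, 124.9) 88.8 45.9
(628.6, 116.4) (64.4, 271.1) 3.4 63.8
(432.3, -52.7) (80.7, 72.8) 71.2 71.5
(554.0, -320.6) (59.9, 42.5) 40.1 62.7
(666.3, -393.0) (60.2, 41.9) 41.2 63.0
(638.5, -586.0) (59.4, 20.3) 58.6 79.1
```

Emit:
arm_command --steps '[{"offset": [0, 0, 27], "roll": 0, "claw": -1}, {"offset": [0, 0, 27], "roll": 0, "claw": -1}, {"offset": [0, 0, 0], "roll": 0, "claw": -1}, {"offset": [0, 0, 0], "roll": 0, "claw": -1}, {"offset": [-4, 0, 0], "roll": 0, "claw": -1}, {"offset": [-4, 0, 0], "roll": 0, "claw": -1}, {"offset": [-4, 0, 0], "roll": 0, "claw": -1}, {"offset": [-4, 0, 0], "roll": 0, "claw": -1}, {"offset": [-4, 0, 0], "roll": 0, "claw": -1}, {"offset": [-4, 0, 0], "roll": 0, "claw": -1}]' --force 10

```text
t: 53.63
tool_pos: [0.6224, 0.2475, 0.0471]
tcp_rot: [0.0, 0.687, 0.726, 0.001]
contact_force: [0.7, 0.5, 0.8]
finger_gap: 0.0002
finger_force: 0.7
```

Emit:
arm_command --steps '[{"offset": [-4, 0, 0], "roll": 0, "claw": -1}, {"offset": [-3, 0, 0], "roll": 0, "claw": -1}, {"offset": [0, 0, 0], "roll": 0, "claw": -1}, {"offset": [0, 0, 0], "roll": 0, "claw": -1}, {"offset": [0, 0, 0], "roll": 0, "claw": -1}]'

```text
t: 54.05
tool_pos: [0.6221, 0.2405, 0.0462]
tcp_rot: [-0.0, 0.687, 0.726, -0.0]
contact_force: [1.1, 0.4, 0.0]
finger_gap: 0.0004
finger_force: 0.0
```

```bash
python3 - <<'E'
from h import *
p,psi,s=here(); print(s['t'],p,degrees(psi),s['finger_gap'],uv(p[0],p[1]),s['contact_force'])
E
```

```text
54.05 [622.05369554 240.46624074  46.15988473] 3.139924782645197 0.0004287302071542182 (np.float64(-0.3), np.float64(119.0)) [1.07839893 0.35630331 0.0421024 ]
```

Emit:
arm_command --steps '[{"offset": [-2, 0, 0], "roll": 0, "claw": -1}, {"offset": [-2, 0, 0], "roll": 0, "claw": -1}, {"offset": [0, 0, 0], "roll": 0, "claw": -1}, {"offset": [0, 0, 0], "roll": 0, "claw": -1}]'

```text
t: 54.38
tool_pos: [0.6224, 0.2365, 0.0463]
tcp_rot: [-0.0, 0.687, 0.726, -0.0]
contact_force: [-0.3, 0.5, 0.4]
finger_gap: 0.0005
finger_force: 0.1
```

Emit:
arm_command --steps '[{"offset": [-1.2, 0, 0], "roll": 0, "claw": -1}, {"offset": [0, 0, 0], "roll": 0, "claw": -1}, {"offset": [0, 0, 0], "roll": 0, "claw": -1}]'

```text
t: 54.63
tool_pos: [0.6225, 0.2359, 0.0464]
tcp_rot: [-0.0, 0.687, 0.726, 0.0]
contact_force: [0.4, 1.3, -1.0]
finger_gap: 0.0003
finger_force: 1.2
```

Emit:
arm_command --steps '[{"offset": [-1.2, 0, 0], "roll": 0, "claw": -1}, {"offset": [0, 0, 0], "roll": 0, "claw": -1}, {"offset": [0, 0, 0], "roll": 0, "claw": -1}]'

```text
t: 54.88
tool_pos: [0.6226, 0.2349, 0.0464]
tcp_rot: [-0.0, 0.687, 0.726, 0.0]
contact_force: [0.2, 4.7, -3.4]
finger_gap: 0.0005
finger_force: 2.1
```

```bash
python3 - <<'E'
from h import *
p,psi,s=here(); print(s['t'],p,degrees(psi),s['finger_gap'],uv(p[0],p[1]),s['contact_force'])
c=r.capture('scene'); box_list(c)
E
```

```text
54.8833 [622.55138718 234.85431512  46.36911038] 3.1682645307502284 0.0005214644258029712 (np.float64(-0.1), np.float64(113.3)) [ 0.17590647  4.65291541 -3.40235267]
(346.0, 1641.7) (218.9, 130.0) 61.9 76.8
(490.4, 864.7) (119.7, 18.7) 1.9 75.3
(679.0, 619.0) (291.5, 31.9) 83.9 80.8
(576.0, 633.8) (65.9, 41.8) 75.6 59.2
(423.6, 169.3) (32.7, 124.8) 88.6 45.9
(630.1, 112.9) (64.2, 264.4) 3.8 64.2
(425.1, -52.8) (71.9, 85.9) 54.0 71.0
(553.8, -320.5) (59.7, 43.4) 41.3 62.6
(666.2, -392.8) (60.7, 41.5) 42.0 62.8
(638.4, -585.6) (59.9, 20.7) 57.4 79.5
```

Emit:
arm_command --steps '[{"offset": [-1, 0, 0], "roll": 0, "claw": -1}, {"offset": [0, 0, 0], "roll": 0, "claw": -1}, {"offset": [0, 0, 0], "roll": 0, "claw": -1}]'

```text
t: 55.18
tool_pos: [0.6225, 0.2346, 0.0464]
tcp_rot: [-0.0, 0.687, 0.727, 0.0]
contact_force: [-0.2, 7.7, -2.0]
finger_gap: 0.0008
finger_force: 3.3
```

Emit:
arm_command --steps '[{"offset": [-1, 0, 0], "roll": 0, "claw": -1}, {"offset": [0, 0, 0], "roll": 0, "claw": -1}, {"offset": [0, 0, 0], "roll": 0, "claw": -1}]'

```text
t: 55.43
tool_pos: [0.6225, 0.234, 0.0464]
tcp_rot: [-0.001, 0.687, 0.727, 0.001]
contact_force: [-0.6, 7.4, -2.6]
finger_gap: -0.0001
finger_force: 3.7
```

Emit:
arm_command --steps '[{"offset": [4, 0, 0], "roll": 0, "claw": -1}, {"offset": [4, 0, -20], "roll": 0, "claw": -1}, {"offset": [0, 0, -35], "roll": 0, "claw": -1}, {"offset": [0, -35, -35], "roll": 0, "claw": -0.2}, {"offset": [0, -35, -35], "roll": 0, "claw": -0.2}, {"offset": [0, -35, 0], "roll": 0, "claw": -0.2}, {"offset": [0, -35, 0], "roll": 0, "claw": -0.2}, {"offset": [0, -35, 0], "roll": 0, "claw": -0.2}, {"offset": [0, -35, 0], "roll": 0, "claw": -0.2}]'

```text
t: 56.18
tool_pos: [0.4225, 0.2281, 0.1606]
tcp_rot: [0.0, 0.688, 0.726, 0.0]
contact_force: [0.1, 0.6, -0.3]
finger_gap: 0.0345
finger_force: 0.0
```

```bash
cat >> h.py <<'E'
def mark_fit(c):
    # grey tape pixels near the outline, robust line fit per side, in mm
    s,G=mark(c); P=G[s][:,:2]*1000
    P=P[(abs(P[:,0]-620)<80)&(abs(P[:,1]+75)<185)]; q=P-[620,-75.4]; L={}
    for k,m in dict(xp=q[:,0]>52,xm=q[:,0]<-52,yp=(q[:,1]>150),ym=(q[:,1]<-150)).items():
        a=P[m]
        if k[0]=='y': a=a[abs(a[:,0]-620)<48]
        else: a=a[abs(a[:,1]+75)<140]
        vx,vy,x0,y0=cv2.fitLine(a.astype(np.float32),cv2.DIST_HUBER,0,.01,.01).ravel(); L[k]=(len(a),round(float(x0),1),round(float(y0),1),round(degrees(atan2(vy,vx))%180,2))
    return L
E
python3 - <<'E'
from h import *
p,psi,s=here(); print(s['t'],p,degrees(psi),s['finger_gap'])
c=r.capture('top'); print(carton(c)); box_list(c); print(mark_fit(c))
f=c['frame'][150:330,150:520,::-1]; cv2.imwrite('pics/top3.png',cv2.resize(f,None,fx=2.16,fy=2.16,interpolation=cv2.INTER_CUBIC))
E
```

```text
56.1833 [422.54765253 228.08470645 160.64389093] 3.0672847905054534 0.03445235694392671
((628.6, 121.1, 286.7, 84.8, 92.9), 591)
(666.3, -390.9) (59.7, 42.8) 41.5 66.2
(629.8, 103.4) (64.1, 239.0) 3.4 67.2
(554.1, -318.5) (59.6, 41.6) 40.3 66.0
(424.3, 173.0) (30.2, 124.1) 88.4 48.8
(428.2, -52.5) (71.0, 77.4) 56.2 80.0
{'xp': (381, 686.4, -81.8, 89.77), 'xm': (442, 554.0, -73.6, 90.07), 'yp': (27, 581.9, 93.9, 172.75), 'ym': (163, 621.0, -243.6, 179.97)}
```

View pics/top3.png

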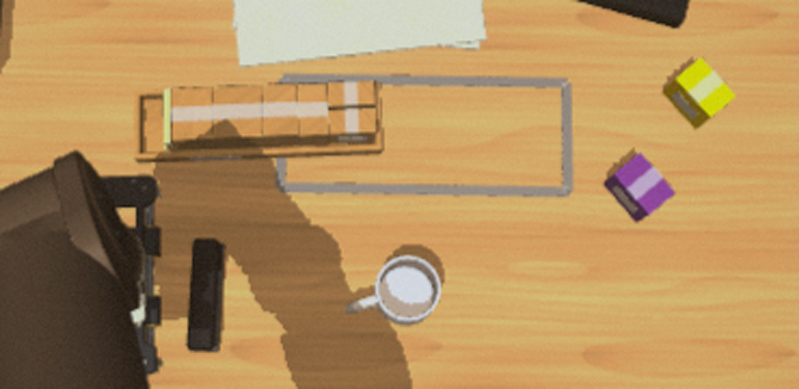

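The six boxes form one gap-free row at (165–380, 80–140), 231 mm long plus the 8 mm stop. The outline centre comes out at (620.2, −75.0) at 90°. Next I'll grip the stop-end wall of the carton and slide it.

```bash
python3 - <<'E'
from h import *
plan([('above',621.4,261.1,130,93.0)])
E
```

```text
above roll -1.567 (13 rows) then offset [-204.5 22.6 30.0] (4.9 rows) yaw 93.0
```

Emit:
arm_command --steps '[{"offset": [0, 0, 0], "roll": -0.121, "claw": -0.5}, {"offset": [0, 0, 0], "roll": -0.121, "claw": -0.5}, {"offset": [0, 0, 0], "roll": -0.121, "claw": -0.5}, {"offset": [0, 0, 0], "roll": -0.121, "claw": -0.5}, {"offset": [0, 0, 0], "roll": -0.121, "claw": -0.5}, {"offset": [0, 0, 0], "roll": -0.121, "claw": -0.5}, {"offset": [0, 0, 0], "roll": -0.121, "claw": -0.5}, {"offset": [0, 0, 0], "roll": -0.121, "claw": -0.5}, {"offset": [0, 0, 0], "roll": -0.121, "claw": -0.5}, {"offset": [0, 0, 0], "roll": -0.121, "claw": -0.5}]'

```text
t: 57.12
tool_pos: [0.4249, 0.2285, 0.1606]
tcp_rot: [0.001, 0.15, 0.989, -0.0]
contact_force: [-0.1, -0.8, -0.1]
finger_gap: 0.0233
finger_force: 0.0
```

Emit:
arm_command --steps '[{"offset": [0, 0, 0], "roll": -0.121, "claw": -0.5}, {"offset": [0, 0, 0], "roll": -0.121, "claw": -0.5}, {"offset": [0, 0, 0], "roll": -0.118, "claw": -0.5}, {"offset": [0, 0, 0], "roll": 0, "claw": -0.5}, {"offset": [0, 0, 0], "roll": 0, "claw": -0.5}]'

```text
t: 57.53
tool_pos: [0.4245, 0.2286, 0.1605]
tcp_rot: [0.0, -0.024, 1.0, -0.0]
contact_force: [-0.3, 0.2, -0.2]
finger_gap: 0.023
finger_force: 0.0
```

```bash
python3 - <<'E'
from h import *
p,psi,s=here(); print(s['t'],p,degrees(psi),s['finger_gap'],s['joints'].round(2))
plan([('above',621.4,261.1,130,93.0)])
E
```

```text
57.5333 [424.54784039 228.64645988 160.4681926 ] 92.80327141428249 0.02298985260712519 [-0.64  0.3   0.04  2.02 -0.02  0.83  1.03]
above roll -0.003 (1 rows) then offset [-198.3 22.1 30.5] (4.8 rows) yaw 93.0
```

Emit:
arm_command --steps '[{"offset": [-22, 2.5, 0], "roll": -0.003, "claw": -0.5}, {"offset": [-22, 2.5, 0], "roll": 0, "claw": -0.5}, {"offset": [-22, 2.5, 0], "roll": 0, "claw": -0.5}, {"offset": [-22, 2.5, 0], "roll": 0, "claw": -0.5}, {"offset": [-22, 2.5, 0], "roll": 0, "claw": -0.5}, {"offset": [-22, 2.5, 0], "roll": 0, "claw": -0.5}, {"offset": [-22, 2.5, 0], "roll": 0, "claw": -0.5}, {"offset": [-22, 2.5, 10], "roll": 0, "claw": -0.5}, {"offset": [-22, 2.1, 20], "roll": 0, "claw": -0.5}]'

```text
t: 58.28
tool_pos: [0.6232, 0.2631, 0.1323]
tcp_rot: [0.002, -0.026, 1.0, 0.001]
contact_force: [0.7, 0.6, 0.7]
finger_gap: 0.0224
finger_force: 0.0
```

Emit:
arm_command --steps '[{"offset": [0, 0, 20], "roll": 0, "claw": -0.5}, {"offset": [0, 0, 0], "roll": 0, "claw": -0.5}, {"offset": [0, 0, 0], "roll": 0, "claw": -0.5}, {"offset": [0, 0, 0], "roll": 0, "claw": -0.5}, {"offset": [0, 0, 0], "roll": 0, "claw": -0.5}, {"offset": [0, 0, 0], "roll": 0, "claw": -0.5}]'

```text
t: 58.78
tool_pos: [0.6205, 0.2631, 0.112]
tcp_rot: [0.001, -0.028, 1.0, 0.0]
contact_force: [0.4, 0.1, 0.6]
finger_gap: 0.0232
finger_force: 0.0
```

```bash
python3 - <<'E'
from h import *
p,psi,s=here(); print(s['t'],p,degrees(psi),s['finger_gap'])
plan([('above',621.4,261.1,110,93.0),('dn',621.4,261.1,26,93.0)])
c=wcap(); cv2.imwrite('pics/w6.png',c['frame'][:,:,::-1])
W=cloud(c)*1000
c2=r.capture('scene'); W2=cloud(c2)*1000
m=(W2[...,2]>18)&(W2[...,2]<32)&(abs(W2[...,0]-620)<40)&(W2[...,1]>235)&(W2[...,1]<290); print('scene end-wall',rect(W2[m]/1000) if m.sum()>5 else None)
E
```

```text
58.7833 [620.45187735 263.05427784 111.99937089] 93.25166650092443 0.023218445549725096
above roll 0.004 (1 rows) then offset [-0.8 -2.0 2.0] (0.0 rows) yaw 93.0
dn roll -0.000 (0 rows) then offset [-0.0 0.0 84.0] (2.0 rows) yaw 93.0
scene end-wall (620.5, 249.6, 78.6, 30.2, 1.6)
```

View pics/w6.png

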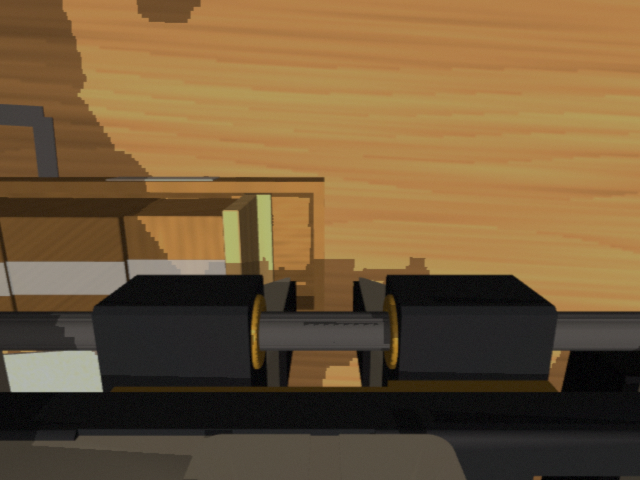

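The end wall (px x≈319) lies between the open fingers (280 and 370), and the inner finger clears the stop plate at (230–270). I'll lower and grip.

Emit:
arm_command --steps '[{"offset": [-0.8, -2, 10], "roll": 0.004, "claw": -0.5}, {"offset": [0, 0, 20], "roll": 0, "claw": -0.5}, {"offset": [0, 0, 20], "roll": 0, "claw": -0.5}, {"offset": [0, 0, 10], "roll": 0, "claw": -0.5}, {"offset": [0, 0, 0], "roll": 0, "claw": -0.5}, {"offset": [0, 0, 0], "roll": 0, "claw": -0.5}]'

```text
t: 59.38
tool_pos: [0.6208, 0.2605, 0.0499]
tcp_rot: [-0.001, -0.026, 1.0, -0.0]
contact_force: [0.4, 0.8, 0.5]
finger_gap: 0.023
finger_force: 0.0
```

Emit:
arm_command --steps '[{"offset": [0, 0, 8], "roll": 0, "claw": -0.5}, {"offset": [0, 0, 8], "roll": 0, "claw": -0.5}, {"offset": [0, 0, 7], "roll": 0, "claw": -0.5}, {"offset": [0, 0, 0], "roll": 0, "claw": -0.5}, {"offset": [0, 0, 0], "roll": 0, "claw": -0.5}, {"offset": [0, 0, 0], "roll": 0, "claw": -0.5}]'

```text
t: 59.88
tool_pos: [0.6212, 0.2608, 0.0275]
tcp_rot: [0.0, -0.027, 1.0, 0.0]
contact_force: [0.6, 0.9, -0.8]
finger_gap: 0.0234
finger_force: 0.0
```

```bash
python3 - <<'E'
from h import *
p,psi,s=here(); print(s['t'],p,degrees(psi),s['finger_gap'],s['contact_force'])
E
```

```text
59.8833 [621.15317772 260.77032736  27.48108303] 93.04122804422848 0.023361968554627584 [ 0.57574259  0.85496484 -0.79552125]
```

Emit:
arm_command --steps '[{"offset": [0, 0, 0], "roll": 0, "claw": -1}, {"offset": [0, 0, 0], "roll": 0, "claw": -1}, {"offset": [0, 0, 0], "roll": 0, "claw": -1}, {"offset": [0, 0, 0], "roll": 0, "claw": -1}, {"offset": [0, 0, 0], "roll": 0, "claw": -1}, {"offset": [0, 0, 0], "roll": 0, "claw": -1}]' --force 30

```text
t: 60.38
tool_pos: [0.6213, 0.2603, 0.0277]
tcp_rot: [0.0, -0.026, 1.0, -0.0]
contact_force: [-0.9, -1.8, 4.1]
finger_gap: 0.0057
finger_force: 30.0
```

```bash
python3 - <<'E'
from h import *
p,psi,s=here(); print(s['t'],p,degrees(psi),s['finger_gap'],s['finger_force'],s['contact_force'])
plan([('slide',620.2,65,p[2],90.0)])
E
```

```text
60.3833 [621.2699484  260.25694919  27.67945495] 93.02504621851608 0.005726143752818023 30.000401437282562 [-0.92070966 -1.76732188  4.05390345]
slide roll 0.053 (1 rows) then offset [1.1 -195.3 -0.0] (4.7 rows) yaw 90.0
```

Emit:
arm_command --steps '[{"offset": [0, -3, 0], "roll": 0, "claw": -1}, {"offset": [0.2, -6, 0], "roll": 0.002, "claw": -1}, {"offset": [0.25, -8, 0], "roll": 0.0022, "claw": -1}, {"offset": [0.25, -8, 0], "roll": 0.0022, "claw": -1}, {"offset": [0.25, -8, 0], "roll": 0.0022, "claw": -1}, {"offset": [0.25, -8, 0], "roll": 0.0022, "claw": -1}, {"offset": [0.25, -8, 0], "roll": 0.0022, "claw": -1}, {"offset": [0.25, -8, 0], "roll": 0.0022, "claw": -1}, {"offset": [0, -4, 0], "roll": 0, "claw": -1}, {"offset": [0, 0, 0], "roll": 0, "claw": -1}]'

```text
t: 61.22
tool_pos: [0.6223, 0.2019, 0.0276]
tcp_rot: [0.001, -0.02, 1.0, 0.002]
contact_force: [0.7, 5.5, 0.9]
finger_gap: 0.0056
finger_force: 30.0
```

```bash
python3 - <<'E'
from h import *
p,psi,s=here(); print(s['t'],p,degrees(psi),s['finger_gap'],s['finger_force'],s['contact_force'],s['ft_torque'])
for n in('top','scene'):
    c=r.capture(n); print(n,carton(c)); box_list(c)
plan([('slide',620.2,65,p[2],90.0)])
E
```

```text
61.2167 [622.29079501 201.91954819  27.6476391 ] 92.24805442000118 0.005584838172930793 30.010907649993896 [0.72516969 5.50071986 0.9325468 ] [ 0.94723157 -0.03798874  0.0946981 ]
top ((594.6, 33.3, 231.9, 23.6, 95.3), 345)
(666.6, -391.0) (59.5, 42.7) 40.2 65.9
(629.8, 39.4) (66.9, 226.2) 4.8 67.7
(554.4, -318.9) (59.6, 40.7) 40.3 65.6
(431.1, -53.2) (73.3, 70.6) 65.7 79.8
scene ((627.7, 66.8, 302.5, 83.2, 92.4), 628)
(395.8, 1615.9) (148.0, 205.3) 14.0 76.7
(436.1, 866.6) (18.6, 230.1) 89.7 77.2
(685.3, 617.2) (18.4, 296.3) 0.5 79.6
(553.5, 634.1) (93.2, 67.1) 3.1 56.7
(424.2, 170.5) (33.4, 125.8) 88.2 45.9
(632.4, 42.2) (73.5, 239.2) 4.7 64.6
(426.1, -53.7) (71.4, 85.2) 52.1 71.0
(554.2, -320.7) (60.3, 41.6) 39.0 62.8
(666.1, -392.8) (60.0, 41.6) 40.6 62.8
(638.5, -585.6) (60.3, 21.1) 56.3 79.5
slide roll 0.039 (1 rows) then offset [2.1 -136.9 0.0] (3.3 rows) yaw 90.0
```

```bash
cat >> h.py <<'E'
def rims(c,y0,y1):
    # rim / row edge lines: for each 6 mm bin of y take min and max x of points at rim height and box-top height
    W=cloud(c)*1000; out={}
    for nm,lo,hi in(('rim',19,31),('top',55,72)):
        q=W[(W[...,2]>lo)&(W[...,2]<hi)&(abs(W[...,0]-622)<75)&(W[...,1]>y0)&(W[...,1]<y1)]
        A=[];B=[]
        for y in np.arange(y0,y1,6):
            k=q[(q[:,1]>=y)&(q[:,1]<y+6)]
            if len(k)>4: A.append((k[:,0].min(),y+3)); B.append((k[:,0].max(),y+3))
        for t,L in(('lo',A),('hi',B)):
            L=np.array(L,np.float32)
            if len(L)<5: continue
            vx,vy,x0,yy=cv2.fitLine(L,cv2.DIST_HUBER,0,.01,.01).ravel(); a=degrees(atan2(vy,vx))%180
            ym=(y0+y1)/2; out[nm+t]=(len(L),round(float(x0+(ym-yy)*vx/vy),1),round(a,2))
    return out
E
python3 - <<'E'
from h import *
for n in('top','scene'):
    c=r.capture(n); print(n,rims(c,-70,90))
E
```

```text
top {'rimlo': (26, 589.5, 92.48), 'rimhi': (26, 602.6, 92.7), 'toplo': (27, 601.6, 92.81), 'tophi': (27, 661.9, 93.71)}
scene {'rimlo': (27, 660.3, 92.94), 'rimhi': (27, 670.6, 92.51), 'toplo': (27, 601.4, 92.69), 'tophi': (27, 660.9, 92.76)}
```

Emit:
arm_command --steps '[{"offset": [0.2, -4, 0], "roll": 0.001, "claw": -1}, {"offset": [0.28, -8, 0], "roll": 0.0025, "claw": -1}, {"offset": [0.28, -8, 0], "roll": 0.0025, "claw": -1}, {"offset": [0.28, -8, 0], "roll": 0.0025, "claw": -1}, {"offset": [0.28, -8, 0], "roll": 0.0025, "claw": -1}, {"offset": [0.28, -8, 0], "roll": 0.0025, "claw": -1}, {"offset": [0.28, -8, 0], "roll": 0.0025, "claw": -1}, {"offset": [0.28, -8, 0], "roll": 0.0025, "claw": -1}, {"offset": [0.28, -8, 0], "roll": 0.0025, "claw": -1}]'

```text
t: 62.27
tool_pos: [0.6219, 0.1354, 0.0276]
tcp_rot: [0.001, -0.01, 1.0, 0.002]
contact_force: [1.0, 11.2, 0.0]
finger_gap: 0.0055
finger_force: 30.0
```

Emit:
arm_command --steps '[{"offset": [0.28, -8, 0], "roll": 0.0025, "claw": -1}, {"offset": [0.28, -8, 0], "roll": 0.0025, "claw": -1}, {"offset": [0.28, -8, 0], "roll": 0.0025, "claw": -1}, {"offset": [0.28, -8, 0], "roll": 0.0025, "claw": -1}, {"offset": [0.28, -8, 0], "roll": 0.0025, "claw": -1}, {"offset": [0.28, -6, 0], "roll": 0.0025, "claw": -1}, {"offset": [0, 0, 0], "roll": 0, "claw": -1}, {"offset": [0, 0, 0], "roll": 0, "claw": -1}]'

```text
t: 62.93
tool_pos: [0.621, 0.087, 0.0277]
tcp_rot: [0.001, -0.001, 1.0, 0.001]
contact_force: [1.0, 4.5, 2.0]
finger_gap: 0.0057
finger_force: 30.0
```

```bash
python3 - <<'E'
from h import *
p,psi,s=here(); print(s['t'],p,degrees(psi),s['finger_gap'],s['finger_force'],s['contact_force'],s['ft_torque'])
y=p[1]-140
for n in('top','scene'):
    c=r.capture(n); print(n,rims(c,y-130,y+40))
plan([('slide',620.2,65,p[2],90.0)])
E
```

```text
62.9333 [620.95624405  87.03342357  27.6573913 ] 90.17136221735353 0.0057328554135305165 30.02099722623825 [0.98339904 4.47023891 2.03044066] [ 1.10895555 -0.11534117  0.08710711]
top {'rimlo': (28, 581.8, 90.79), 'rimhi': (28, 594.9, 90.96), 'toplo': (29, 594.2, 90.95), 'tophi': (29, 653.6, 91.19)}
scene {'rimlo': (29, 652.4, 91.0), 'rimhi': (29, 663.1, 90.73), 'toplo': (29, 593.3, 90.28), 'tophi': (29, 653.8, 91.2)}
slide roll 0.003 (1 rows) then offset [0.7 -22.1 -0.0] (0.5 rows) yaw 90.0
```

Emit:
arm_command --steps '[{"offset": [0.3, -4, 0], "roll": 0.005, "claw": -1}, {"offset": [0.3, -6, 0], "roll": 0.005, "claw": -1}, {"offset": [0.3, -6, 0], "roll": 0.005, "claw": -1}, {"offset": [0.3, -6, 0], "roll": 0.005, "claw": -1}, {"offset": [0, 0, 0], "roll": 0, "claw": -1}, {"offset": [0, 0, 0], "roll": 0, "claw": -1}]'

```text
t: 63.53
tool_pos: [0.6197, 0.065, 0.0276]
tcp_rot: [0.001, 0.008, 1.0, 0.001]
contact_force: [0.3, 4.6, 2.1]
finger_gap: 0.0056
finger_force: 30.1
```

```bash
python3 - <<'E'
from h import *
p,psi,s=here(); print(s['t'],p,degrees(psi),s['finger_gap'],s['contact_force'],s['ft_torque'])
y=p[1]-140
for n in('top','scene'):
    c=r.capture(n); print(n,rims(c,y-130,y+40))
E
```

```text
63.5333 [619.68914505  65.04755835  27.62896525] 89.04067187121895 0.005630426916353324 [0.32431829 4.6302635  2.1467586 ] [ 1.14634214 -0.19356711  0.24912579]
top {'rimlo': (28, 578.4, 90.24), 'rimhi': (28, 591.4, 90.32), 'toplo': (29, 590.5, 90.26), 'tophi': (29, 650.2, 90.27)}
scene {'rimlo': (29, 649.2, 90.65), 'rimhi': (29, 659.8, 89.93), 'toplo': (29, 590.5, 89.79), 'tophi': (29, 650.2, 90.37)}
```

Emit:
arm_command --steps '[{"offset": [0, 0, 0], "roll": 0, "claw": -0.55}, {"offset": [0, 0, 0], "roll": 0, "claw": -0.5}, {"offset": [0, 0, 0], "roll": 0, "claw": -0.5}, {"offset": [0, 0, 0], "roll": 0, "claw": -0.5}, {"offset": [0, 0, -15], "roll": 0, "claw": -0.5}, {"offset": [0, 0, -30], "roll": 0, "claw": -0.5}, {"offset": [0, 0, -35], "roll": 0, "claw": -0.5}, {"offset": [0, 0, -35], "roll": 0, "claw": -0.5}]'

```text
t: 64.3
tool_pos: [0.6184, 0.063, 0.143]
tcp_rot: [-0.001, 0.009, 1.0, -0.0]
contact_force: [0.4, -0.1, -0.1]
finger_gap: 0.023
finger_force: 0.0
```

Emit:
arm_command --steps '[{"offset": [0, 30, 0], "roll": 0, "claw": -0.5}, {"offset": [0, 30, 0], "roll": 0, "claw": -0.5}, {"offset": [0, 30, 0], "roll": 0, "claw": -0.5}, {"offset": [0, 30, 0], "roll": 0, "claw": -0.5}, {"offset": [0, 30, 0], "roll": 0, "claw": -0.5}, {"offset": [0, 30, 0], "roll": 0, "claw": -0.5}, {"offset": [0, 30, 0], "roll": 0, "claw": -0.5}, {"offset": [0, 0, 0], "roll": 0, "claw": -0.5}, {"offset": [0, 0, 0], "roll": 0, "claw": -0.5}]'

```text
t: 65.05
tool_pos: [0.622, 0.276, 0.1418]
tcp_rot: [-0.0, 0.007, 1.0, 0.0]
contact_force: [-0.5, -0.9, 0.3]
finger_gap: 0.0228
finger_force: 0.0
```

```bash
python3 - <<'E'
from h import *
p,psi,s=here(); print(s['t'],p,degrees(psi),s['finger_gap'],s['contact_force'])
for n in('top','scene'):
    c=r.capture(n); print(n,rims(c,-200,-30)); box_list(c)
    if n=='top':
        W=cloud(c)*1000; q=W[(W[...,2]>19)&(W[...,2]<31)&(abs(W[...,0]-619)<48)&(W[...,1]>-240)&(W[...,1]<90)]; print('carton',rect(q/1000)); print(mark_fit(c))
        f=c['frame'][150:330,150:520,::-1]; cv2.imwrite('pics/top4.png',cv2.resize(f,None,fx=2.16,fy=2.16,interpolation=cv2.INTER_CUBIC))
E
```

```text
65.05 [622.04255182 276.02148121 141.80421113] 89.17229461604458 0.022792902750905626 [-0.45797273 -0.86275234  0.28412128]
top {'rimlo': (28, 578.5, 90.25), 'rimhi': (28, 591.2, 90.19), 'toplo': (29, 590.4, 90.24), 'tophi': (29, 650.2, 90.18)}
(666.9, -391.3) (59.7, 43.2) 40.4 65.9
(619.3, -91.3) (64.3, 240.0) 0.2 67.0
(554.3, -318.7) (59.8, 42.1) 39.6 66.0
(424.4, 172.9) (30.4, 123.6) 89.0 48.9
(430.9, -54.2) (71.5, 70.3) 62.7 79.8
carton (619.0, -73.9, 285.3, 84.7, 89.9)
{'xp': (415, 686.1, -76.6, 90.06), 'xm': (440, 553.9, -74.7, 90.1), 'yp': (169, 618.4, 93.8, 1.36), 'ym': (152, 620.6, -243.4, 0.12)}
scene {'rimlo': (28, 648.9, 90.69), 'rimhi': (28, 659.8, 89.86), 'toplo': (29, 590.4, 89.5), 'tophi': (29, 650.3, 90.45)}
(360.7, 1638.8) (211.4, 97.5) 59.6 76.6
(241.1, 865.7) (15.7, 78.5) 89.2 75.4
(492.9, 865.3) (117.4, 17.0) 1.4 75.2
(680.3, 628.1) (298.7, 70.3) 76.2 82.1
(574.8, 635.8) (63.4, 37.8) 77.9 63.9
(424.7, 170.3) (33.3, 124.7) 89.9 45.9
(426.6, -54.3) (71.0, 83.5) 55.0 70.7
(619.5, -92.3) (64.3, 242.5) 0.3 63.8
(553.9, -320.9) (60.6, 42.3) 41.1 62.8
(666.2, -392.7) (60.4, 41.5) 41.2 62.8
(638.9, -585.9) (58.6, 21.1) 58.7 79.0
```

View pics/top4.png

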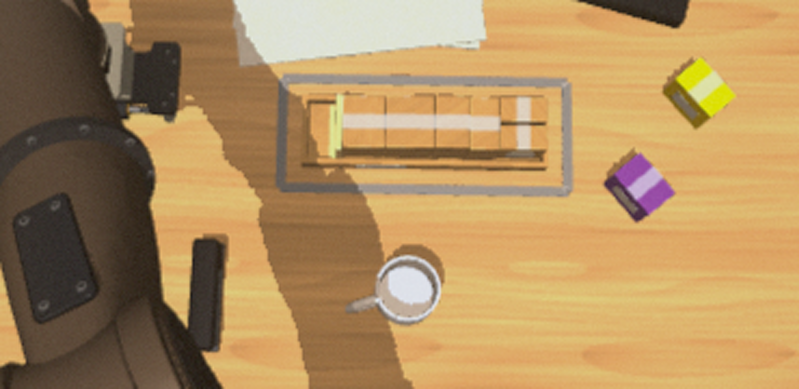

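The carton stands squarely inside the tape: carton (305–547, 95–168), tape (280–570, 78–192). The row is still 240 mm including the stop, and the mug and stapler haven't moved. As a last check that nothing loosened, I'll press the stop lightly.

Emit:
arm_command --steps '[{"offset": [0, 0, 0], "roll": 0.12, "claw": -1}, {"offset": [0, 0, 0], "roll": 0.12, "claw": -1}, {"offset": [0, 0, 0], "roll": 0.12, "claw": -1}, {"offset": [0, 0, 0], "roll": 0.12, "claw": -1}, {"offset": [0, 0, 0], "roll": 0.12, "claw": -1}, {"offset": [0, 0, 0], "roll": 0.12, "claw": -1}, {"offset": [0, 0, 0], "roll": 0.12, "claw": -1}, {"offset": [0, 0, 0], "roll": 0.12, "claw": -1}, {"offset": [0, 0, 0], "roll": 0.12, "claw": -1}, {"offset": [0, 0, 0], "roll": 0.12, "claw": -1}]' --force 10

```text
t: 65.98
tool_pos: [0.6235, 0.2712, 0.1426]
tcp_rot: [0.0, 0.576, 0.818, -0.0]
contact_force: [-0.2, -0.9, -0.5]
finger_gap: 0.0005
finger_force: 0.0
```

Emit:
arm_command --steps '[{"offset": [0, 0, 0], "roll": 0.12, "claw": -1}, {"offset": [0, 0, 0], "roll": 0.12, "claw": -1}, {"offset": [0, 0, 0], "roll": 0.113, "claw": -1}, {"offset": [0, 0, 0], "roll": 0, "claw": -1}, {"offset": [0, 0, 0], "roll": 0, "claw": -1}]'

```text
t: 66.4
tool_pos: [0.6233, 0.272, 0.1424]
tcp_rot: [0.0, 0.707, 0.708, -0.0]
contact_force: [0.4, -0.4, -0.5]
finger_gap: 0.0002
finger_force: 0.0
```

```bash
python3 - <<'E'
from h import *
p,psi,s=here(); print(s['t'],p,degrees(psi),s['finger_gap'])
plan([('above',619.2,48,90,0.2),('dn',619.2,48,46,.2)])
E
```

```text
66.4 [623.29606357 272.02830107 142.43558939] 0.0722063697924986 0.0001728470006064646
above roll -0.002 (1 rows) then offset [-224.0 -4.9 52.4] (5.4 rows) yaw 0.2
dn roll -0.000 (0 rows) then offset [0.0 0.0 44.0] (1.1 rows) yaw 0.2
```

Emit:
arm_command --steps '[{"offset": [-22, -0.5, 5], "roll": 0, "claw": -1}, {"offset": [-22, -0.5, 5], "roll": 0, "claw": -1}, {"offset": [-22, -0.5, 5], "roll": 0, "claw": -1}, {"offset": [-22, -0.5, 5], "roll": 0, "claw": -1}, {"offset": [-22, -0.5, 5], "roll": 0, "claw": -1}, {"offset": [-22, -0.5, 5], "roll": 0, "claw": -1}, {"offset": [-22, -0.5, 5], "roll": 0, "claw": -1}, {"offset": [-22, -0.5, 5], "roll": 0, "claw": -1}, {"offset": [-22, -0.5, 5], "roll": 0, "claw": -1}, {"offset": [-22, -0.4, 5], "roll": 0, "claw": -1}]'

```text
t: 67.23
tool_pos: [0.6178, 0.0517, 0.0924]
tcp_rot: [0.0, 0.706, 0.708, 0.0]
contact_force: [0.0, 0.2, 0.4]
finger_gap: 0.0002
finger_force: 0.0
```

Emit:
arm_command --steps '[{"offset": [0, 0, 0], "roll": 0, "claw": -1}, {"offset": [0, 0, 0], "roll": 0, "claw": -1}, {"offset": [0, 0, 0], "roll": 0, "claw": -1}, {"offset": [0, 0, 0], "roll": 0, "claw": -1}, {"offset": [0, 0, 0], "roll": 0, "claw": -1}]'

```text
t: 67.65
tool_pos: [0.6181, 0.0549, 0.0925]
tcp_rot: [-0.0, 0.706, 0.708, 0.0]
contact_force: [0.2, -0.1, -0.2]
finger_gap: 0.0004
finger_force: 0.0
```

```bash
python3 - <<'E'
from h import *
p,psi,s=here(); print(s['t'],p,degrees(psi),s['finger_gap'])
plan([('above',619.2,47,90,0.2),('dn',619.2,47,46,.2)])
E
```

```text
67.65 [618.14572371  54.90924284  92.505568  ] 0.12854412487539882 0.000393112020599167
above roll -0.001 (1 rows) then offset [-7.9 1.0 2.5] (0.2 rows) yaw 0.2
dn roll -0.000 (0 rows) then offset [0.0 0.0 44.0] (1.1 rows) yaw 0.2
```

Emit:
arm_command --steps '[{"offset": [-4, 1, 20], "roll": 0, "claw": -1}, {"offset": [0, 0, 25], "roll": 0, "claw": -1}, {"offset": [0, 0, 0], "roll": 0, "claw": -1}, {"offset": [-3, 0, 0], "roll": 0, "claw": -1}, {"offset": [-3, 0, 0], "roll": 0, "claw": -1}, {"offset": [-2, 0, 0], "roll": 0, "claw": -1}, {"offset": [0, 0, 0], "roll": 0, "claw": -1}, {"offset": [0, 0, 0], "roll": 0, "claw": -1}]'

```text
t: 68.32
tool_pos: [0.6196, 0.0415, 0.0484]
tcp_rot: [0.0, 0.707, 0.707, 0.001]
contact_force: [0.8, -0.6, -0.4]
finger_gap: 0.0005
finger_force: 0.0
```

Emit:
arm_command --steps '[{"offset": [-1.2, 0, 0], "roll": 0, "claw": -1}, {"offset": [0, 0, 0], "roll": 0, "claw": -1}, {"offset": [0, 0, 0], "roll": 0, "claw": -1}]'

```text
t: 68.57
tool_pos: [0.6191, 0.0405, 0.0475]
tcp_rot: [0.0, 0.707, 0.707, 0.0]
contact_force: [-0.1, 0.2, -0.0]
finger_gap: 0.0006
finger_force: 0.0
```

Emit:
arm_command --steps '[{"offset": [-1.2, 0, 0], "roll": 0, "claw": -1}, {"offset": [0, 0, 0], "roll": 0, "claw": -1}, {"offset": [0, 0, 0], "roll": 0, "claw": -1}]'

```text
t: 68.82
tool_pos: [0.619, 0.0392, 0.0473]
tcp_rot: [-0.0, 0.707, 0.707, -0.0]
contact_force: [0.7, -0.4, -0.3]
finger_gap: 0.0005
finger_force: 0.0
```

Emit:
arm_command --steps '[{"offset": [-0.8, 0, 0], "roll": 0, "claw": -1}, {"offset": [0, 0, 0], "roll": 0, "claw": -1}, {"offset": [0, 0, 0], "roll": 0, "claw": -1}]'

```text
t: 69.07
tool_pos: [0.619, 0.039, 0.0473]
tcp_rot: [-0.0, 0.707, 0.707, 0.0]
contact_force: [0.8, 2.3, -0.6]
finger_gap: 0.0004
finger_force: 1.3
```

Emit:
arm_command --steps '[{"offset": [-0.8, 0, 0], "roll": 0, "claw": -1}, {"offset": [0, 0, 0], "roll": 0, "claw": -1}, {"offset": [0, 0, 0], "roll": 0, "claw": -1}]'

```text
t: 69.32
tool_pos: [0.619, 0.039, 0.0473]
tcp_rot: [-0.001, 0.707, 0.707, 0.0]
contact_force: [0.7, 5.2, 0.3]
finger_gap: 0.0003
finger_force: 2.5
```

```bash
python3 - <<'E'
from h import *
p,psi,s=here(); print(s['t'],p,degrees(psi),s['contact_force'],s['finger_force'])
E
```

```text
69.3167 [618.96986887  38.99617575  47.33125903] 0.04811271826642254 [0.67644323 5.24807743 0.27152469] 2.5302204117178917
```

The stop resists at 5 N without moving, so the row is snug. Backing away and checking once more.

Emit:
arm_command --steps '[{"offset": [4, 0, 0], "roll": 0, "claw": -1}, {"offset": [6, 0, -10], "roll": 0, "claw": -1}, {"offset": [10, 0, -35], "roll": 0, "claw": -1}, {"offset": [20, 0, -35], "roll": 0, "claw": -1}, {"offset": [30, 0, -30], "roll": 0, "claw": -1}, {"offset": [30, 0, 0], "roll": 0, "claw": -1}, {"offset": [30, 0, 0], "roll": 0, "claw": -1}, {"offset": [30, 0, 0], "roll": 0, "claw": -1}, {"offset": [30, 0, 0], "roll": 0, "claw": -1}, {"offset": [0, 0, 0], "roll": 0, "claw": -1}]'

```text
t: 70.15
tool_pos: [0.6177, 0.236, 0.1571]
tcp_rot: [-0.002, 0.704, 0.71, 0.001]
contact_force: [-0.3, 1.2, -0.0]
finger_gap: 0.0002
finger_force: 0.0
```

Emit:
arm_command --steps '[{"offset": [0, 0, 0], "roll": 0, "claw": -1}, {"offset": [0, 0, 0], "roll": 0, "claw": -1}, {"offset": [0, 0, 0], "roll": 0, "claw": -1}, {"offset": [0, 0, 0], "roll": 0, "claw": -1}, {"offset": [0, 0, 0], "roll": 0, "claw": -1}]'

```text
t: 70.57
tool_pos: [0.6193, 0.2258, 0.1571]
tcp_rot: [0.0, 0.708, 0.706, -0.0]
contact_force: [-0.2, 0.0, -0.1]
finger_gap: 0.0002
finger_force: 0.0
```

```bash
python3 - <<'E'
from h import *
p,psi,s=here(); print(s['t'],p,s['contact_force'],s['joint_velocities'].round(3))
c=r.capture('top'); print(rims(c,-200,-30)); box_list(c)
W=cloud(c)*1000; q=W[(W[...,2]>19)&(W[...,2]<31)&(abs(W[...,0]-619)<48)&(W[...,1]>-240)&(W[...,1]<90)]; print('carton',rect(q/1000))
f=r.capture('scene')['frame'][200:400,190:420,::-1]; cv2.imwrite('pics/fin.png',cv2.resize(f,None,fx=3,fy=3,interpolation=cv2.INTER_CUBIC))
E
```

```text
70.5667 [619.29732702 225.77060503 157.07169857] [-0.19746504  0.00999714 -0.05620592] [-0.001  0.003 -0.005 -0.004 -0.001 -0.002  0.001]
{'rimlo': (28, 578.1, 90.01), 'rimhi': (28, 591.3, 90.24), 'toplo': (29, 590.4, 90.25), 'tophi': (29, 650.3, 90.33)}
(666.8, -391.2) (60.5, 42.1) 42.4 65.8
(619.5, -91.2) (240.0, 63.8) 89.8 67.0
(554.0, -318.5) (59.7, 41.2) 40.5 66.2
(424.2, 173.3) (30.0, 123.8) 88.6 48.8
(431.9, -52.7) (75.0, 70.6) 64.9 80.2
carton (618.6, -74.3, 285.8, 84.1, 89.6)
```

View pics/fin.png

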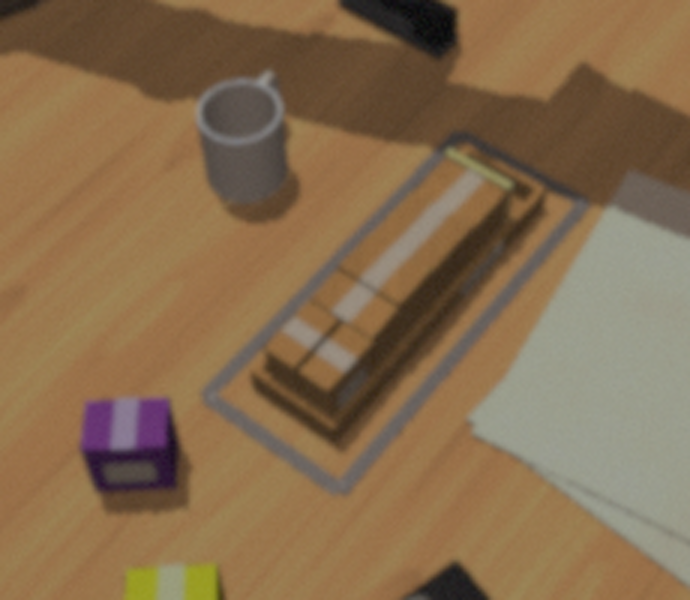

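The packed carton stands squarely inside the tape at (255–545, 140–450). The boxes are upright in a tight row against the stop at (480,168), and the mug at (243,140) is untouched. Handing in.

```bash
python3 -c "
from bench import r
print(r.finish_job())"
```

```text
the job is handed in; nothing more can be done
None
```

I packed all six supply boxes upright and snug in the carton and slid it squarely inside the taped outline; the mug and stapler stayed put, and the job is handed in (about 71 s on the robot's clock), with no verdict returned.

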